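# Fit the roller in the edge inker

### The job

The edge inker on the bench has no roller: raise the sprung clear lid of the roller box, keep it open with the gripper or wrist while you reach in under it, take out the roller with the wide wheel and let the lid close again, leaving the thin-wheeled roller inside. Stand the roller on its feet on the open bench and let go, take it again by its two end blocks and, feet down and without dropping it, lower it into the slots of the inker until both blocks sit on the bottom of the slots, then let go. Last, flick the top of its wheel with a fingertip so that it runs on by itself for a moment, to show that nothing rubs, and leave the tin, the jar and the wax where they are.

Things in the scene. Friction and masses are not known exactly. Their poses are not given: they have to be found in the camera images.
- roller_box: Fixed grey steel box, 84 mm deep (x, front wall to rear wall), 260 wide (y), walls 4 mm, 66 to 68 high; origin at the centre of its underside on the bench. Two rollers stand inside at y = +58 and -58 mm (either may be the wide one), wheels at x = 0, shafts along x, feet on rails 28 mm above the bench. Between the wheels is a divider 38 mm high.
- lid (a joint): Clear lid, 4 mm thick, 264 wide, hinged at the box's rear top edge. 0 = shut, level; positive = open (rad); upright at 1.57, stop at 1.9. Spring and weight always shut it (1.5 to 2 N at the lip). It leans on whatever tool is in the box. An upright gripper has little room before the hinge: lean it about 40 degrees, fingers pointing down and rearward.
- lid_hinge (a point): Middle of the lid's hinge line, fixed: x = +46, y = 0, z = 70 mm in the box frame; the lid turns about the box's y. Gripper bodies are thicker than fingers: push the lid nearly upright (1.4 rad or more) with the fingertips before going down into the box, lest the body catch its edge.
- lid_lip (a point): Middle of the lid's free front edge, 107 mm from the hinge; moves with the lid. A 6 mm aluminium edge strip along the whole width, overhanging the front wall by 19 mm; when shut its underside is 66 mm above the bench: lift it from below there.
- wide_roller: Roller to fit: two white end blocks, each 26 (x) x 14 (y) x 31 mm (z) with flat feet, on a shaft along y, 60 mm long overall; between them a steel wheel 34 mm in diameter, 28 wide, free to turn. Origin below the middle, level with the feet; shaft 19 mm above it, wheel top 36 mm. In the box its ends are 8 mm from the walls: only the wheel can be gripped. About 0.18 kg.
- wide_wheel (a joint): Angle of the wide wheel about its shaft (rad), positive about the roller's +y, endless; light bearings, coasts about a second when flicked. Held by the wheel, the blocks swing under it like a pendulum, feet down.
- thin_roller: The other roller, to be left in the box: same blocks, same wheel diameter, same frame, but its wheel is only 8 mm wide.
- inker: Fixed edge inker: steel base 118 x 100 x 8 mm, on it a trough along y. Origin at the centre of the underside. Cheeks at y = 20 to 26 mm either side, 52 high, 72 long, each with an upright slot open at the top, 29 mm wide, flared to 41 at the top 7 mm. Trough walls at x = 22.5 mm either side, 47 high: no room for fingers beside the wheel there. Yaw varies.
- inker_seat (a point): Midway between the slots at their bottom, 24 mm above the bench, axes as the inker's. The seated roller has its origin here, shaft along y (either way round); its wheel's top is then 60 mm above the bench, 8 above the cheeks, and its end blocks stand 4 mm out of the cheeks, with free room for fingers outside them down to the base.
- rivet_tin: Round white tin, 67 mm across, 32 high, on the open bench in front of the roller box; bystander. Origin at the centre of its underside.
- dye_jar: Small dark jar with a cap, 32 mm across, 52 high, behind the inker; bystander. Origin at the centre of its underside.
- beeswax: Block of wax 35 x 52 x 21 mm near the front right edge of the bench; bystander. Origin at the centre of its underside.
Not all that is in view belongs to the job. There is more than one size of the inker; the job needs the larger.

How it is judged:
On the way, in this order (a step that is already met when the one before it is completed fails the run):
1. the lid is open and the fingers lift the wide roller off its rails under it (value of joint lid above 0.4 rad and contact force between the fingers and wide_roller above 0.5 N and z of wide_roller in the frame of roller_box above 0.045 m and x of wide_roller in the frame of roller_box above -0.05 m), for 0.1 s.
2. the wide roller stands on its feet on the bench, let go, and the lid is shut (height (world z) of wide_roller below 0.005 m and angle between wide_roller's own z axis and vertical below 0.1 rad and contact force between each of the arm, the fingers and wide_roller below 0.05 N and linear speed of wide_roller below 0.03 m/s and value of joint lid below 0.08 rad), for 0.2 s.
3. the roller sits in the inker's slots, let go, its wheel at rest (z of wide_roller in the frame of inker_seat between -0.003 and 0.003 m and horizontal distance between wide_roller and inker_seat below 0.006 m and angle between wide_roller's own z axis and vertical below 0.08 rad and angle between the y axis of wide_roller and the y axis of inker, either way round below 0.15 rad and contact force between the fingers and wide_roller below 0.05 N and linear speed of wide_roller below 0.03 m/s and velocity of joint wide_wheel between -1 and 1 rad/s), for 0.2 s.
4. the wheel, flicked, runs on untouched in the inker ((velocity of joint wide_wheel above 1.5 rad/s or velocity of joint wide_wheel below -1.5 rad/s) and contact force between each of the fingers, the arm and wide_roller below 0.02 N and z of wide_roller in the frame of inker_seat below 0.003 m and horizontal distance between wide_roller and inker_seat below 0.006 m), for 0.2 s.
At the end, for the whole second after the job is handed in: The wide-wheeled roller sits in the inker, both end blocks on the slot bottoms (3 mm in height, 6 mm sideways, upright, in line), released, its wheel having run on untouched; the box lid is shut (under 0.08 rad) with the thin-wheeled roller inside on its rails (z of wide_roller in the frame of inker_seat between -0.003 and 0.003 m and horizontal distance between wide_roller and inker_seat below 0.006 m and angle between wide_roller's own z axis and vertical below 0.08 rad and angle between the y axis of wide_roller and the y axis of inker, either way round below 0.15 rad and linear speed of wide_roller below 0.03 m/s and value of joint lid below 0.08 rad and z of thin_roller in the frame of roller_box between 0.02 and 0.036 m and horizontal distance between thin_roller and roller_box below 0.11 m).
It fails at once if the wide roller is dropped (falls freely more than about 15 mm) (linear speed of wide_roller above 0.55 m/s and contact force between anything else and wide_roller below 0.01 N).
It fails at once if the thin roller is pulled from its place (distance of thin_roller from where it was at the start of the episode above 0.04 m).
It fails at once if the tin, the jar or the wax is moved more than 20 mm (distance of any of rivet_tin, dye_jar, beeswax from where it was at the start of the episode above 0.02 m).
It also fails if it takes over 70 s, if anything falls off the work surface, if the arm or the gripper's body presses on something with over 40 N, if the wrist force passes 120 N, or if a joint passes its speed limit or range.

### The arm

A 6-joint arm with a two-finger parallel gripper is mounted at the origin on a cart in front of the work surface, level with it; the furniture and walls round the work are solid. World frame = base frame: x ahead of the robot, y to its left, z up, the work surface at z = 0. Lengths are in m, angles in rad, forces in N, time in s.
With the tool pointing down it reaches from about 0.3 to 0.775 m from the base axis. Payload 14.6 kg.
Tool frame: the origin (TCP) lies midway between the tips of the shut fingers; the grasp point (between the pads) lies ctrl.tcp_to_grasp behind it (ctrl.tcp_to_grasp is the distance from the TCP to the grasp point, in m); z points along the fingers, y is the line along which they close (so a half turn about z gives the same grasp; the last joint's range is limited). The gripper opens to 85 mm and grips with 20 to 120 N. Pads are 22 mm wide; open, the fingers measure 114 mm over their backs; the gripper's body (76 mm by 85 mm) begins 54 mm behind the grasp point. The pads swing forward as they close: fully open they stand 13 mm farther back than shut.
Start: joints at [1.183, 0.3, 1.521, -0, 1.321, -0.067], TCP at [0.173, 0.522, 0.196] pointing down, gripper open.
Joint ranges: [-3.03, 3.03], [-0.79, 2.21], [0.23, 2.52], [-1.04, 4.18], [0, 3.07], [-2.55, 2.55]. Speed limits (rad/s): [2.22, 2.22, 2.57, 3.14, 3.14, 3.14].

### API

Orientations are given as a 3x3 rotation matrix whose columns are the frame's x, y, z axes.
In Python, from bench import ctrl gives the robot as it stands.
- The arm moves only by the tool send_rows, never from a script. Its argument "commands" is a list that holds one entry, the list of rows, each a list of 7 numbers: the shift along the tool's x, y, z in cm, then the turn, a rotation vector about the tool's x, y, z in degrees, then the opening, from -1 (shut) to 1 (fully open), so that 0 is half open. A call has 1 to 10 rows; each row shifts and turns the commanded pose from where the row before left it, along the tool's axes as they then stand; what a row does not reach is not made up. A row lasts 1/10 s, in which the tool goes at most 50 mm and 8.59 degrees, less where a joint would pass 70% of its speed; a pose out of reach is approached as far as the arm can. A call with a gripper value outside its range is refused whole. The fingers move at their own pace and stop on an object; "force" is the grip in N (left out, the last holds). Time passes only in rows, so rows that do not move let the fingers close. It gives the time, the measured TCP pose, the force, the opening and the grip force at its end, in the units of the state.
- ctrl.observe(): the state, without advancing time (a new reading comes with each control period).
- ctrl.get_image(name): name is "side" or "top" or "wrist"; returns a dict with "pixels" (420x560x3 uint8, blue, green, red), "vertical_fov" (degrees; the focal length in pixels is half the picture's height over the tangent of half this angle, whatever the lens; pixels are square), "cx", "cy" (the principal point, pixels), "R" (3x3) and "t" (3): a world point X has camera coordinates R X + t; the wrist camera has in their place "hand_eye" (4x4, takes a point from camera to tool coordinates, whose origin is the TCP and whose axes are the flange's). Camera axes: x right, y down, z forward; pixel columns grow to the right and rows downward; lengths in m; the calibration is good to about 2 mm. The wrist camera is an equidistant fisheye: a pixel r from the principal point sees the ray r / f radians off the axis. A picture is of the moment at which its call begins: read the wrist's pose just before it. There is no depth.
- ctrl.finish_job(): hands the job in; it is judged then, once.
The state is a dict: "time_s": time; "joint_positions": joint angles; "qvel": joint speeds; "effort": joint torques, N m; "position": TCP position; "tool_rot": TCP orientation; "ft_force": force on the tool from outside, world axes, zero at the start; "wrist_torque": the same for the moment, N m; "finger_gap": finger opening in m; "grasp_force": force on a finger pad.
Only numpy, scipy, OpenCV 4.12 (cv2) and the standard library are available. Lean on these libraries where they do the work, as an engineer would, in place of code of your own. Each camera call takes 0.05 s, during which the arm holds its last target. There are 200 camera calls.

## Working session

There is one attempt and no reset: what is moved stays moved. The work goes in short steps, Python scripts to look and compute and a tool call to move; the robot and the scene stay as the last step left them, time stands still between calls to the robot, and variables do not carry over. Pictures are saved under pics/ and viewed, at most 10 in all, crops included, and the job is handed in when it is done.

Besides the shell and the picture viewer there is one more tool, called after "Request:" as name([rows], argument=value, ...), one row to a line, values as JSON. send_rows: Moves the arm, as the interface text tells. Its arguments: {"type":"object","properties":{"commands":{"type":"array","items":{"type":"array","items":{"type":"array","items":{"type":"number"}}}},"force":{"type":"number"}},"required":["commands"]}

```bash
ls && mkdir -p pics
python3 - <<'E'
from bench import ctrl
import cv2,numpy as np
s=ctrl.observe();print({k:np.round(v,3).tolist() for k,v in s.items()},ctrl.tcp_to_grasp)
for n in("side","top","wrist"):
    im=ctrl.get_image(n);cv2.imwrite(f"pics/{n}0.png",im["pixels"])
    print(n,{k:np.round(v,4).tolist() for k,v in im.items() if k!="pixels"})
E
```

```text
pics
{'time_s': 0.0, 'joint_positions': [1.183, 0.3, 1.522, 0.0, 1.321, -0.067], 'qvel': [0.0, -0.001, -0.0, 0.0, -0.0, -0.001], 'effort': [-0.0, -54.35, -36.181, -0.0, 0.004, -0.0], 'position': [0.173, 0.522, 0.195], 'tool_rot': [[-0.949, 0.315, -0.0], [0.315, 0.949, -0.001], [0.0, -0.001, -1.0]], 'ft_force': [0.578, 0.104, -0.4], 'wrist_torque': [-0.005, 0.064, -0.021], 'grasp_force': 0.0, 'finger_gap': 0.086} 0.0187
side {'vertical_fov': 46.2848, 'cx': 278.0637, 'cy': 212.7238, 'R': [[0.9758, -0.2181, -0.0163], [-0.1081, -0.4164, -0.9027], [0.1901, 0.8826, -0.4299]], 't': [-0.4902, 0.1435, 1.1468]}
top {'vertical_fov': 56.8621, 'cx': 273.9127, 'cy': 210.0509, 'R': [[0.028, -0.9994, -0.0203], [-0.9848, -0.0241, -0.1722], [0.1716, 0.0248, -0.9849]], 't': [0.0068, 0.5274, 1.0863]}
wrist {'vertical_fov': 65.7065, 'cx': 281.427, 'cy': 215.3693, 'hand_eye': [[-0.0013, -0.95, -0.3122, 0.0792], [1.0, -0.0011, -0.0011, -0.0002], [0.0007, -0.3122, 0.95, -0.1777], [0.0, 0.0, 0.0, 1.0]]}
```

View pics/top0.png

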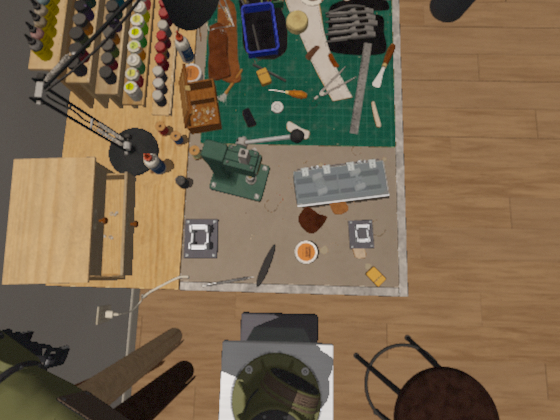

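View pics/side0.png

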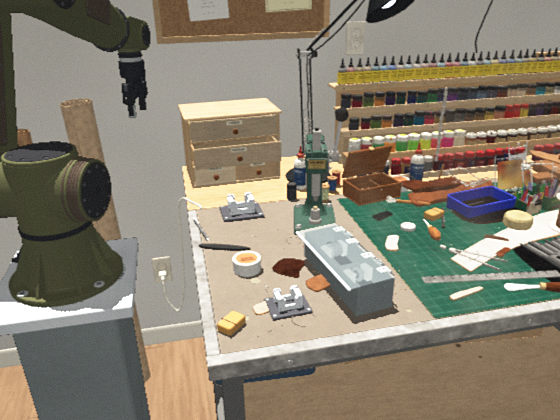

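Top: there are two inkers, base centres near (201,238), about 34x38 px, and (361,234), about 24x27 px. At roughly 0.34 px/mm the left one comes to about 100x113 mm, so it is the larger. The roller box is at (340,183) with its hinge tabs on the far side. The tin is at (306,252), the wax at (376,276) and the jar at (182,182). I'll confirm with enlarged crops and measure.

```bash
cat > h.py <<'E'
import cv2,numpy as np
from bench import ctrl
def cam(n):
    s=ctrl.observe();im=ctrl.get_image(n);f=im["pixels"].shape[0]/2/np.tan(np.radians(im["vertical_fov"]/2))
    if n=="wrist":
        H=np.array(im["hand_eye"]);T=np.eye(4);T[:3,:3]=s["tool_rot"];T[:3,3]=s["position"];W=T@H
    else:
        W=np.eye(4);R=np.array(im["R"]);W[:3,:3]=R.T;W[:3,3]=-R.T@np.array(im["t"])
    return dict(n=n,px=im["pixels"],f=f,c=np.array([im["cx"],im["cy"]]),W=W)
def ray(c,uv):
    d=(np.array(uv,float)-c["c"])/c["f"]
    if c["n"]=="wrist":
        r=np.hypot(*d);v=np.array([*(d/r*np.sin(r)),np.cos(r)])
    else: v=np.array([*d,1.])
    return c["W"][:3,3],c["W"][:3,:3]@v
def onz(c,uv,z):
    o,d=ray(c,uv);return o+d*(z-o[2])/d[2]
def proj(c,X):
    p=np.linalg.inv(c["W"])@np.array([*X,1.]);p=p[:3]
    if c["n"]=="wrist":
        r=np.hypot(p[0],p[1]);return c["c"]+c["f"]*np.arctan2(r,p[2])*p[:2]/r
    return c["c"]+c["f"]*p[:2]/p[2]
def tri(c1,u1,c2,u2):
    o1,d1=ray(c1,u1);o2,d2=ray(c2,u2);d1/=np.linalg.norm(d1);d2/=np.linalg.norm(d2)
    s=np.linalg.lstsq(np.c_[d1,-d2],o2-o1,rcond=None)[0];a=o1+d1*s[0];b=o2+d2*s[1]
    return (a+b)/2,np.linalg.norm(a-b)
def crop(px,u0,v0,w,h,W,H): return cv2.resize(px[v0:v0+h,u0:u0+w],(W,H),interpolation=cv2.INTER_CUBIC)
E
python3 - <<'E'
from h import *
c=cam("top");p=c["px"]
a=crop(p,285,150,110,62,792,300*1);b=crop(p,170,165,80,100,240,300);d=crop(p,330,210,60,75,240,300);e=crop(p,285,225,60,60,312,300)
a=crop(p,285,150,110,60,550,300)
out=np.vstack([np.hstack([a,np.zeros((300,242,3),np.uint8)]),np.hstack([b,d,e])]);cv2.imwrite("pics/c1.png",out)
for n,uv,z in [("box c",(341,183),.068),("inkL",(201,238),.008),("inkS",(361,234),.008),("tin",(306,252),.032),("wax",(376,276),.021),("jar",(182,182),.052),("boxL",(295,185),.068),("boxR",(386,182),.068)]:print(n,onz(c,uv,z).round(3))
E
```

```text
box c [ 0.607 -0.171  0.068]
inkL [0.443 0.237 0.008]
inkS [ 0.468 -0.239  0.008]
tin [ 0.408 -0.075  0.032]
wax [ 0.346 -0.278  0.021]
jar [0.603 0.294 0.052]
boxL [ 0.598 -0.039  0.068]
boxR [ 0.613 -0.3    0.068]
```

View pics/c1.png

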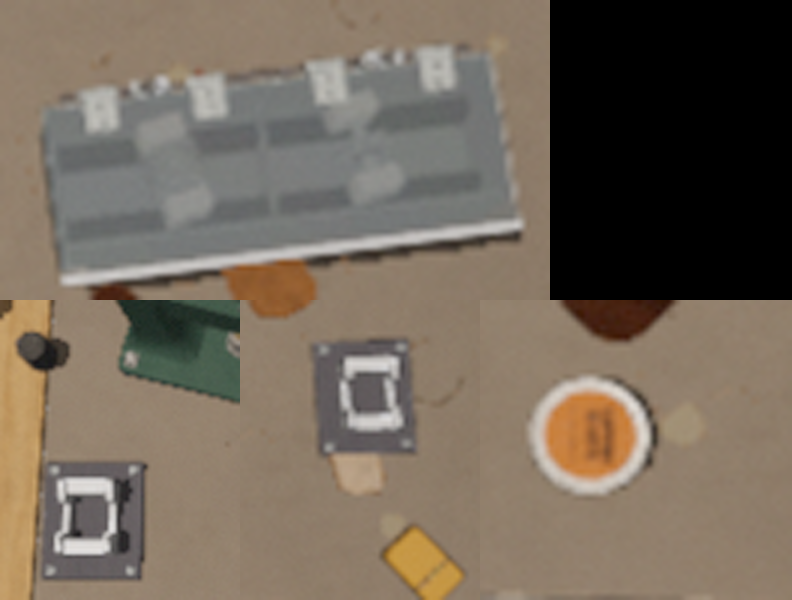

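Lid corners in the crop: front (62,280) and (521,230), rear (45,108) and (490,55). The box's front faces the robot, yawed a few degrees. The left inker is clearly the larger base, at (0.443, 0.237). Next is a move planner and a close look at the box with the wrist camera.

```bash
cat >> h.py <<'E'
from scipy.spatial.transform import Rotation as Ro
def tool(yaw,lean,roll=0):
    """tool x to the robot, fingers lean deg from down towards yaw direction (deg)"""
    a=np.radians(lean);R=np.array([[-np.cos(a),0,np.sin(a)],[0,1,0],[-np.sin(a),0,-np.cos(a)]])
    return Ro.from_euler("z",yaw,degrees=True).as_matrix()@R@Ro.from_euler("z",roll,degrees=True).as_matrix()
def plan(pts,step=4.0,ang=7.0,start=None):
    """pts: list of (pos,R,grip); prints rounded rows, tracking the rounded pose"""
    s=ctrl.observe();p,R=(np.array(s["position"]),np.array(s["tool_rot"])) if start is None else start
    for q,Q,g in pts:
        q=np.array(q);rv=Ro.from_matrix(R.T@Q).as_rotvec(degrees=True)
        n=max(1,int(np.ceil(max(np.linalg.norm(q-p)*100/step,np.linalg.norm(rv)/ang))));rows=[]
        for k in range(n):
            d=(R.T@(q-p)*100/(n-k)).round(2);w=(Ro.from_matrix(R.T@Q).as_rotvec(degrees=True)/(n-k)).round(2)
            p=p+R@d/100;R=R@Ro.from_rotvec(w,degrees=True).as_matrix();rows.append([float(x) for x in [*(d+0),*(w+0),g]])
        print(n,str(rows).replace(" ",""))
    return p,R
E
python3 - <<'E'
from h import *
c=cam("top")
P={n:onz(c,(285+u/5,150+v/5),z) for n,u,v,z in [("fl",62,280,.072),("fr",521,230,.072),("rl",45,108,.072),("rr",490,55,.072)]}
for n in P:print(n,P[n].round(3))
d=P["fl"]-P["fr"];print("w",np.linalg.norm(d),"yaw",np.degrees(np.arctan2(-d[0],d[1])),"depth",np.linalg.norm(P["rl"]-P["fl"]))
y=np.degrees(np.arctan2(-d[0],d[1]))
plan([((.30,.2,.30),tool(y,0),1),((.44,-.16,.28),tool(y,0),1)])
E
```

```text
fl [ 0.536 -0.047  0.072]
fr [ 0.571 -0.308  0.072]
rl [ 0.637 -0.035  0.072]
rr [ 0.674 -0.292  0.072]
w 0.26323328686464165 yaw 7.7106708872213074 depth 0.10177969058194597
10 [[-2.22,-2.66,-1.04,0.0,0.0,-2.61,1.0],[-2.09,-2.75,-1.04,0.0,0.0,-2.61,1.0],[-1.97,-2.85,-1.05,0.0,0.0,-2.61,1.0],[-1.83,-2.93,-1.04,0.0,0.0,-2.61,1.0],[-1.7,-3.01,-1.05,-0.01,0.0,-2.61,1.0],[-1.56,-3.09,-1.05,0.0,0.0,-2.61,1.0],[-1.42,-3.15,-1.04,-0.01,0.0,-2.61,1.0],[-1.27,-3.22,-1.05,0.0,0.0,-2.61,1.0],[-1.12,-3.27,-1.04,-0.01,-0.01,-2.6,1.0],[-0.98,-3.32,-1.05,0.0,0.0,-2.61,1.0]]
10 [[-0.9,-3.75,0.2,0.0,0.0,0.0,1.0],[-0.9,-3.76,0.2,0.0,0.0,0.0,1.0],[-0.9,-3.75,0.2,0.0,0.0,0.0,1.0],[-0.91,-3.76,0.2,0.0,0.0,0.0,1.0],[-0.9,-3.75,0.2,0.0,0.0,0.0,1.0],[-0.91,-3.76,0.2,0.0,0.0,0.0,1.0],[-0.9,-3.75,0.2,0.0,0.0,0.0,1.0],[-0.91,-3.76,0.2,0.0,0.0,0.0,1.0],[-0.9,-3.75,0.2,0.0,0.0,0.0,1.0],[-0.91,-3.76,0.2,0.0,0.0,0.0,1.0]]
```

Request:
send_rows([
  [[-2.2,-2.7,-1,0,0,-2.6,1],[-2.1,-2.8,-1,0,0,-2.6,1],[-2,-2.8,-1,0,0,-2.6,1],[-1.8,-2.9,-1,0,0,-2.6,1],[-1.7,-3,-1,0,0,-2.6,1],[-1.6,-3.1,-1,0,0,-2.6,1],[-1.4,-3.2,-1,0,0,-2.6,1],[-1.3,-3.2,-1,0,0,-2.6,1],[-1.1,-3.3,-1,0,0,-2.6,1],[-1,-3.3,-1,0,0,-2.6,1]],
])

```text
time_s: 1.25
position: [0.3002, 0.1981, 0.2962]
tool_rot: [[-0.991, -0.135, 0.0], [-0.135, 0.991, 0.0], [-0.0, 0.0, -1.0]]
ft_force: [0.8, 0.2, -0.1]
finger_gap: 0.0853
grasp_force: 0.0
```

Request:
send_rows([
  [[-0.9,-3.8,0.2,0,0,0,1],[-0.9,-3.8,0.2,0,0,0,1],[-0.9,-3.8,0.2,0,0,0,1],[-0.9,-3.8,0.2,0,0,0,1],[-0.9,-3.8,0.2,0,0,0,1],[-0.9,-3.8,0.2,0,0,0,1],[-0.9,-3.8,0.2,0,0,0,1],[-0.9,-3.8,0.2,0,0,0,1],[-0.9,-3.7,0.2,0,0,0,1],[-0.9,-3.7,0.2,0,0,0,1]],
])

```text
time_s: 2.25
position: [0.4397, -0.165, 0.2756]
tool_rot: [[-0.991, -0.132, 0.0], [-0.132, 0.991, 0.0], [-0.0, -0.0, -1.0]]
ft_force: [0.9, 1.3, -0.2]
finger_gap: 0.0853
grasp_force: 0.0
```

Run:
```python
from h import *
s=ctrl.observe();print(s["position"],s["tool_rot"],s["time_s"])
c=cam("wrist");cv2.imwrite("pics/w1.png",c["px"]);np.save("w1.npy",c["W"])
for n,X in dict(fl=(.536,-.047,.072),fr=(.571,-.308,.072),rl=(.637,-.035,.072),rr=(.674,-.292,.072)).items():print(n,proj(c,X).round())
```

```text
[ 0.43967221 -0.16495994  0.27555265] [[-9.91215007e-01 -1.32260364e-01  8.27771589e-05]
 [-1.32260364e-01  9.91215010e-01  8.41784598e-08]
 [-8.20610959e-05 -1.08646982e-05 -9.99999997e-01]] 2.25
fl [361. 262.]
fr [166. 261.]
rl [352. 323.]
rr [178. 323.]
```

View pics/w1.png

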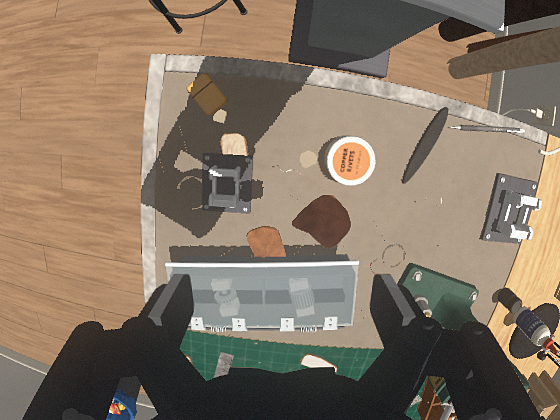

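This view is flipped (right = +y, down = +x). The lid lip runs (166,263)–(357,263) with hinges at y≈325. The roller at (302,297) fills the gap between its blocks with a broad ribbed wheel, so it is the **wide** one (+58 side). The one at (225,297) has a thin disc, so it stays.

Run:
```python
from h import *
c=cam("wrist")
g=cv2.imread("pics/w1.png").astype(int)
# lip: bright strip columns; find left/right ends and rows
m=(g.min(2)>175).astype(np.uint8);m[:250]=0;m[275:]=0;m[:,:150]=0;m[:,375:]=0
ys,xs=np.nonzero(m);print(xs.min(),xs.max(),[(x,ys[xs==x].min(),ys[xs==x].max()) for x in (xs.min()+3,200,262,320,xs.max()-3) if (xs==x).any()])
L=onz(c,(357,264),.0715);R=onz(c,(167,264),.0715);d=L-R
print(L.round(4),R.round(4),np.linalg.norm(d),np.degrees(np.arctan2(-d[0],d[1])))
yaw=np.arctan2(-d[0],d[1]);ex=np.array([np.cos(yaw),np.sin(yaw),0]);ey=np.array([-np.sin(yaw),np.cos(yaw),0])
# combine w/ top
O1=(L+R)/2+ex*.061;print("box origin wrist",O1.round(4))
T=(np.array([.536,-.047])+np.array([.571,-.308]))/2;print("top",T+ex[:2]*.061)
for n,uv in dict(blockfront=(299,285),blockrear=(306,310),wheel=(302,297)).items():print(n,onz(c,uv,.059).round(4))
print("expected wide",(O1+ey*.058).round(4))
```

```text
150 358 [(np.int64(153), np.int64(252), np.int64(274)), (200, np.int64(263), np.int64(266)), (262, np.int64(263), np.int64(266)), (320, np.int64(262), np.int64(265)), (np.int64(355), np.int64(261), np.int64(271))]
[ 0.5402 -0.0553  0.0715] [ 0.5754 -0.3098  0.0715] 0.2570029885261791 7.864326814048393
box origin wrist [ 0.6182 -0.1742  0.0715]
top [ 0.61392629 -0.1691535 ]
blockfront [ 0.5878 -0.1258  0.059 ]
blockrear [ 0.6288 -0.1091  0.059 ]
wheel [ 0.607  -0.1185  0.059 ]
expected wide [ 0.6103 -0.1167  0.0715]
```

```bash
cat >> h.py <<'E'
BO=np.array([.616,-.172,0]);BY=7.8
RB=Ro.from_euler("z",BY,degrees=True).as_matrix()
def bp(x,y,z): return BO+RB@np.array([x,y,z])/1000
def C(x,z,th,ret=6,y=58):
    """TCP so that the rear/upper fingertip corner is at box x,z"""
    s,c=np.sin(np.radians(th)),np.cos(np.radians(th));return bp(x+ret*s-11*c,y,z-ret*c-11*s)
E
python3 - <<'E'
from h import *
for x in(-130,-110,-51):print(bp(x,58,46).round(3))
plan([(bp(-130,58,150),tool(BY,60),.4),(bp(-110,58,46),tool(BY,60),.4),(bp(-51,58,46),tool(BY,60),.4)])
E
```

```text
[ 0.479 -0.132  0.046]
[ 0.499 -0.129  0.046]
[ 0.558 -0.121  0.046]
9 [[-0.49,0.32,1.38,-0.02,-6.68,-0.04,0.4],[-0.32,0.32,1.43,-0.02,-6.68,-0.04,0.4],[-0.15,0.32,1.46,-0.02,-6.68,-0.04,0.4],[0.02,0.31,1.47,-0.02,-6.68,-0.04,0.4],[0.19,0.31,1.46,-0.02,-6.67,-0.04,0.4],[0.35,0.32,1.42,-0.01,-6.68,-0.04,0.4],[0.52,0.31,1.37,-0.01,-6.67,-0.04,0.4],[0.67,0.32,1.31,-0.02,-6.68,-0.03,0.4],[0.82,0.31,1.21,-0.01,-6.67,-0.04,0.4]]
3 [[2.67,0.0,2.31,0.0,0.0,0.0,0.4],[2.67,0.0,2.31,0.0,0.0,0.0,0.4],[2.66,0.0,2.32,0.0,0.0,0.01,0.4]]
2 [[-1.47,0.0,2.55,0.0,0.0,0.0,0.4],[-1.48,0.0,2.56,0.0,0.0,0.0,0.4]]
```

Request:
send_rows([
  [[-0.5,0.3,1.4,0,-6.7,0,0.4],[-0.3,0.3,1.4,0,-6.7,0,0.4],[-0.2,0.3,1.5,0,-6.7,0,0.4],[0,0.3,1.5,0,-6.7,0,0.4],[0.2,0.3,1.5,0,-6.7,0,0.4],[0.4,0.3,1.4,0,-6.7,0,0.4],[0.5,0.3,1.4,0,-6.7,0,0.4],[0.7,0.3,1.3,0,-6.6,0,0.4],[0.8,0.3,1.2,0,-6.5,0,0.4],[0,0,0,0,0,0,0.4]],
])

```text
time_s: 3.35
position: [0.4954, -0.0417, 0.2222]
tool_rot: [[-0.609, -0.014, 0.793], [-0.039, 0.999, -0.013], [-0.792, -0.039, -0.609]]
ft_force: [0.2, 0.5, 0.0]
finger_gap: 0.06
grasp_force: 0.0
```

Run:
```python
from h import *
s=ctrl.observe();R=np.array(s["tool_rot"])
print("box",(RB.T@(np.array(s["position"])-BO)*1000).round(1),Ro.from_matrix(R.T@tool(BY,60)).as_rotvec(degrees=True).round(1),s["joint_positions"])
c=cam("side");cv2.imwrite("pics/s1.png",c["px"])
plan([(bp(-110,58,46),tool(BY,60),.4),(bp(-51,58,46),tool(BY,60),.4)])
```

```text
box [-101.8  145.4  222.2] [-7.1 -7.7 -2.1] [-0.27198161 -0.25637153  2.29580846  0.7965479   0.28471647 -2.55335143]
5 [[2.83,-1.6,2.23,-1.41,-1.55,-0.41,0.4],[2.9,-1.63,2.11,-1.41,-1.55,-0.41,0.4],[2.96,-1.66,1.99,-1.41,-1.54,-0.41,0.4],[3.03,-1.68,1.87,-1.41,-1.55,-0.4,0.4],[3.09,-1.7,1.74,-1.41,-1.54,-0.41,0.4]]
2 [[-1.47,0.0,2.56,0.0,0.0,0.0,0.4],[-1.48,0.0,2.55,0.0,0.0,0.0,0.4]]
```

The wrist ran j6 to its limit, since lean plus yaw is near singular with the camera side forward. A half turn of the gripper gives the same grasp with j6 mid-range, so I'll use that.

Run:
```python
from h import *
plan([((.45,-.10,.26),tool(0,25,30),.4),((.46,-.11,.26),tool(BY,25,90),.4),((.47,-.12,.26),tool(BY,30,140),.4),((.47,-.13,.24),tool(BY,40,180),.4)],ang=8)
```

```text
6 [[0.01,-0.97,-0.97,0.99,4.52,5.24,0.4],[0.0,-0.98,-0.96,1.0,4.52,5.25,0.4],[-0.01,-1.0,-0.94,0.99,4.53,5.24,0.4],[-0.03,-1.01,-0.92,1.0,4.52,5.25,0.4],[-0.06,-1.03,-0.91,0.99,4.53,5.24,0.4],[-0.08,-1.03,-0.9,1.0,4.52,5.25,0.4]]
7 [[-0.18,-0.06,0.06,-0.24,0.42,7.56,0.4],[-0.19,-0.04,0.06,-0.24,0.42,7.56,0.4],[-0.19,-0.01,0.06,-0.25,0.42,7.56,0.4],[-0.19,0.02,0.05,-0.24,0.43,7.56,0.4],[-0.19,0.04,0.05,-0.24,0.42,7.56,0.4],[-0.19,0.07,0.06,-0.25,0.43,7.56,0.4],[-0.18,0.09,0.05,-0.24,0.42,7.55,0.4]]
7 [[-0.16,0.11,0.05,-0.67,0.31,7.14,0.4],[-0.15,0.13,0.05,-0.67,0.31,7.14,0.4],[-0.13,0.15,0.05,-0.67,0.31,7.14,0.4],[-0.11,0.16,0.06,-0.67,0.31,7.14,0.4],[-0.09,0.17,0.06,-0.67,0.31,7.14,0.4],[-0.07,0.18,0.06,-0.66,0.32,7.13,0.4],[-0.04,0.18,0.05,-0.67,0.31,7.14,0.4]]
6 [[-0.25,0.01,0.28,-0.58,1.6,6.65,0.4],[-0.25,0.03,0.27,-0.58,1.6,6.65,0.4],[-0.26,0.06,0.26,-0.58,1.6,6.65,0.4],[-0.26,0.09,0.26,-0.58,1.6,6.65,0.4],[-0.25,0.11,0.25,-0.58,1.6,6.65,0.4],[-0.24,0.14,0.25,-0.59,1.59,6.65,0.4]]
```

Request:
send_rows([
  [[0,-1,-1,1,4.5,5.2,0.4],[0,-1,-1,1,4.5,5.2,0.4],[0,-1,-0.9,1,4.5,5.2,0.4],[0,-1,-0.9,1,4.5,5.2,0.4],[-0.1,-1,-0.9,1,4.5,5.2,0.4],[-0.1,-1,-0.9,1,4.5,5.2,0.4]],
])

```text
time_s: 4.0
position: [0.4575, -0.0948, 0.2571]
tool_rot: [[-0.79, 0.397, 0.468], [0.446, 0.895, -0.008], [-0.422, 0.202, -0.884]]
ft_force: [-0.3, 1.3, 0.3]
finger_gap: 0.06
grasp_force: 0.0
```

Request:
send_rows([
  [[-0.2,-0.1,0,-0.2,0.4,7.6,0.4],[-0.2,0,0,-0.2,0.4,7.6,0.4],[-0.2,0,0,-0.2,0.4,7.6,0.4],[-0.2,0,0,-0.2,0.4,7.6,0.4],[-0.2,0,0,-0.2,0.4,7.6,0.4],[-0.2,0,0,-0.2,0.4,7.6,0.4],[-0.2,0,0,-0.2,0.4,7.6,0.4]],
])

```text
time_s: 4.7
position: [0.4654, -0.1056, 0.2602]
tool_rot: [[-0.178, 0.869, 0.461], [0.983, 0.177, 0.045], [-0.043, 0.461, -0.886]]
ft_force: [-0.5, 0.8, 0.4]
finger_gap: 0.0601
grasp_force: 0.0
```

Request:
send_rows([
  [[-0.1,0.1,0,-0.7,0.3,7.1,0.4],[-0.1,0.1,0,-0.7,0.3,7.1,0.4],[-0.1,0.1,0,-0.7,0.3,7.1,0.4],[-0.1,0.1,0,-0.7,0.3,7.1,0.4],[-0.1,0.1,0,-0.7,0.3,7.1,0.4],[-0.1,0.1,0,-0.7,0.3,7.1,0.4],[0,0.2,0,-0.7,0.3,7.1,0.4]],
])

```text
time_s: 5.4
position: [0.4715, -0.1132, 0.2631]
tool_rot: [[0.515, 0.667, 0.538], [0.768, -0.638, 0.058], [0.382, 0.383, -0.841]]
ft_force: [0.2, 0.3, -0.2]
finger_gap: 0.0595
grasp_force: 0.0
```

Run:
```python
from h import *
s=ctrl.observe();R=np.array(s["tool_rot"])
print(s["position"],s["joint_positions"],Ro.from_matrix(R.T@tool(BY,30,140)).as_rotvec(degrees=True).round(1))
# lift path: lean 55 flipped
plan([(bp(-120,58,150),tool(BY,50,180),.4),(bp(-110,58,46),tool(BY,55,180),.4),(bp(-50,58,46),tool(BY,55,180),.4)],ang=8)
```

```text
[ 0.47146047 -0.11318522  0.26308813] [-0.48987263 -0.19901442  1.99125809  0.39905455  0.90018107  0.00846949] [ 2.5 -1.5  3.7]
6 [[-0.79,-0.34,1.73,-0.95,2.79,7.25,0.4],[-0.92,-0.26,1.68,-0.95,2.79,7.25,0.4],[-1.02,-0.16,1.63,-0.96,2.79,7.25,0.4],[-1.11,-0.05,1.58,-0.95,2.79,7.24,0.4],[-1.19,0.07,1.52,-0.96,2.79,7.25,0.4],[-1.24,0.19,1.46,-0.95,2.78,7.24,0.4]]
3 [[-2.44,0.0,2.48,0.0,1.67,0.0,0.4],[-2.52,0.0,2.41,0.0,1.66,0.0,0.4],[-2.58,0.0,2.34,0.0,1.67,0.0,0.4]]
2 [[1.72,0.0,2.46,0.0,0.0,0.0,0.4],[1.72,0.0,2.45,0.0,0.0,0.0,0.4]]
```

Request:
send_rows([
  [[-0.8,-0.3,1.7,-1,2.8,7.2,0.4],[-0.9,-0.3,1.7,-1,2.8,7.2,0.4],[-1,-0.2,1.6,-1,2.8,7.2,0.4],[-1.1,0,1.6,-1,2.8,7.2,0.4],[-1.2,0,1.5,-1,2.8,7.2,0.4],[-1.2,0.2,1.5,-1,2.8,7.2,0.4]],
])

```text
time_s: 6.0
position: [0.4904, -0.1308, 0.1502]
tool_rot: [[0.632, 0.137, 0.763], [0.092, -0.991, 0.102], [0.77, 0.006, -0.638]]
ft_force: [1.0, 1.0, 0.6]
finger_gap: 0.0597
grasp_force: 0.0
```

Run:
```python
from h import *
s=ctrl.observe();R=np.array(s["tool_rot"])
print("box",(RB.T@(np.array(s["position"])-BO)*1000).round(1),np.round(s["joint_positions"],2),Ro.from_matrix(R.T@tool(BY,50,180)).as_rotvec(degrees=True).round(1))
plan([(bp(-112,58,85),tool(BY,50,180),.4),(bp(-110,58,46),tool(BY,50,180),.4),(bp(-51,58,46),tool(BY,50,180),.4)],ang=8,step=3)
```

```text
box [-118.8   57.9  150.2] [-0.64 -0.01  2.27  1.31  0.59 -0.26] [ 0.2 -0.3  0.3]
3 [[-1.53,-0.02,1.56,0.05,-0.11,0.11,0.4],[-1.52,-0.01,1.57,0.05,-0.12,0.11,0.4],[-1.53,-0.01,1.57,0.05,-0.11,0.11,0.4]]
2 [[-1.43,0.0,1.33,0.0,0.0,0.0,0.4],[-1.43,0.0,1.33,0.0,0.0,0.0,0.4]]
2 [[1.9,0.0,2.26,0.0,0.0,0.0,0.4],[1.9,0.0,2.26,0.0,0.0,0.0,0.4]]
```

Request:
send_rows([
  [[-1.5,0,1.6,0,0,0,0.4],[-1.5,0,1.6,0,0,0,0.4],[-1.5,0,1.6,0,0,0,0.4],[-1.4,0,1.3,0,0,0,0.4],[-1.4,0,1.3,0,0,0,0.4]],
])

```text
time_s: 6.5
position: [0.5011, -0.1298, 0.0467]
tool_rot: [[0.631, 0.142, 0.763], [0.098, -0.99, 0.103], [0.769, 0.009, -0.639]]
ft_force: [0.5, -0.3, 0.1]
finger_gap: 0.0598
grasp_force: 0.0
```

Run:
```python
from h import *
s=ctrl.observe();R=np.array(s["tool_rot"])
print("box",(RB.T@(np.array(s["position"])-BO)*1000).round(1),np.round(s["joint_positions"],2),Ro.from_matrix(R.T@tool(BY,50,180)).as_rotvec(degrees=True).round(1))
c=cam("side");cv2.imwrite("pics/s2.png",crop(c["px"],200,150,220,165,800,600))
plan([(bp(-51,58,46),tool(BY,50,180),.4)],ang=8,step=2)
```

```text
box [-108.1   57.4   46.7] [-0.62  0.3   2.29  1.83  0.57 -0.85] [ 0.1 -0.3  0.6]
3 [[1.28,0.01,1.44,0.0,-0.05,0.18,0.4],[1.29,0.01,1.44,0.0,-0.06,0.19,0.4],[1.29,0.0,1.44,0.01,-0.05,0.18,0.4]]
```

View pics/s2.png

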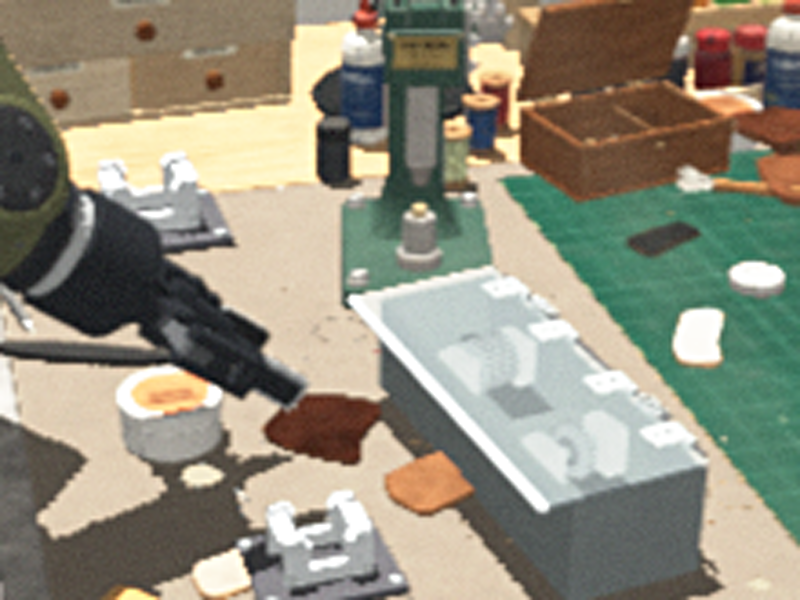

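The gripper (tips at crop (290,395)) points at the lip from the front and clears the tin (170,410). The wide wheel shows clearly at (490,350) in the box. Now in under the lip, then the lift arc.

Request:
send_rows([
  [[1.3,0,1.4,0,0,0,0.4],[1.3,0,1.4,0,0,0.3,0.4],[1.3,0,1.4,0,0,0.3,0.4],[0,0,0,0,0,0,0.4]],
])

```text
time_s: 6.95
position: [0.5593, -0.1213, 0.0515]
tool_rot: [[0.632, 0.137, 0.763], [0.088, -0.991, 0.104], [0.77, 0.002, -0.638]]
ft_force: [-0.4, 1.0, -0.1]
finger_gap: 0.0598
grasp_force: 0.0
```

```bash
cat >> h.py <<'E'
def st():
    s=ctrl.observe();R=np.array(s["tool_rot"]);z=R[:,2]
    print("t",round(s["time_s"],2),"box",(RB.T@(np.array(s["position"])-BO)*1000).round(1),"lean",np.degrees(np.arccos(-z[2])).round(1),"yaw",np.degrees(np.arctan2(-R[0,1],R[1,1])).round(1),"j",np.round(s["joint_positions"],2),"F",np.round(s["ft_force"],1),"gap",round(s["finger_gap"],4))
E
python3 - <<'E'
from h import *
st()
T=lambda th:tool(BY,th,180)
plan([(C(-46,95,50),T(50),.4),(C(-32,132,48),T(48),.4),(C(-5,152,45),T(45),.4),(C(20,152,42),T(42),.4),(C(37,140,40),T(40),.4),(C(38,95,40),T(40),.4)],ang=8,step=2)
E
```

```text
t 6.95 box [-49.3  57.9  51.5] lean 50.4 yaw -172.2 j [-0.51  0.36  2.16  1.85  0.5  -0.76] F [-0.4  1.  -0.1] gap 0.0598
2 [[1.23,0.0,-0.96,0.01,-0.19,0.05,0.4],[1.23,0.0,-0.97,0.01,-0.19,0.05,0.4]]
2 [[1.85,0.0,-0.67,0.0,-1.0,0.0,0.4],[1.85,0.0,-0.71,0.0,-1.0,0.0,0.4]]
2 [[1.63,0.0,0.31,0.0,-1.5,0.0,0.4],[1.64,0.0,0.26,0.0,-1.5,0.0,0.4]]
2 [[0.87,0.0,0.86,0.0,-1.5,0.0,0.4],[0.89,0.0,0.83,0.0,-1.5,0.0,0.4]]
2 [[0.22,0.0,0.99,0.0,-1.0,0.0,0.4],[0.23,0.0,0.99,0.0,-1.0,0.0,0.4]]
3 [[-0.94,0.0,1.17,0.0,0.0,0.0,0.4],[-0.94,0.0,1.17,0.0,0.0,0.0,0.4],[-0.93,0.0,1.18,0.0,0.0,0.0,0.4]]
```

Request:
send_rows([
  [[0.6,0,-0.5,0,-0.1,0,0.4],[0.6,0,-0.5,0,-0.1,0,0.4],[0.6,0,-0.5,0,-0.1,0,0.4],[0.6,0,-0.5,0,-0.1,0,0.4],[0.9,0,-0.3,0,-0.5,0,0.4],[0.9,0,-0.3,0,-0.5,0,0.4],[0.9,0,-0.4,0,-0.5,0,0.4],[0.9,0,-0.4,0,-0.5,0,0.4]],
])

```text
time_s: 7.75
position: [0.5697, -0.1197, 0.1184]
tool_rot: [[0.666, 0.135, 0.734], [0.091, -0.991, 0.1], [0.741, 0.001, -0.672]]
ft_force: [-0.3, -0.9, -0.5]
finger_gap: 0.0599
grasp_force: 0.0
```

Request:
send_rows([
  [[0.8,0,0.1,0,-0.7,0,0.4],[0.8,0,0.2,0,-0.8,0,0.4],[0.8,0,0.1,0,-0.7,0,0.4],[0.8,0,0.2,0,-0.8,0,0.4],[0.4,0,0.4,0,-0.7,0,0.4],[0.5,0,0.4,0,-0.8,0,0.4],[0.4,0,0.4,0,-0.7,0,0.4],[0.5,0,0.4,0,-0.8,0,0.4],[0.2,0,1,0,-1,0,0.4],[0.2,0,1,0,-1,0,0.4]],
])

```text
time_s: 8.75
position: [0.6358, -0.111, 0.1256]
tool_rot: [[0.762, 0.135, 0.634], [0.104, -0.991, 0.085], [0.639, 0.001, -0.769]]
ft_force: [-0.2, -0.3, 0.4]
finger_gap: 0.0599
grasp_force: 0.0
```

Run:
```python
from h import *
st()
c=cam("side");cv2.imwrite("pics/s3.png",crop(c["px"],200,150,220,165,800,600))
T=lambda th:tool(BY,th,180)
plan([(C(38,95,40),T(40),.4)],step=1.5)
```

```text
t 8.75 box [ 27.9  57.8 125.6] lean 39.7 yaw -172.3 j [-0.36  0.31  1.86  0.76  0.46  0.47] F [-0.2 -0.3  0.4] gap 0.0599
3 [[-0.76,-0.01,1.17,0.02,0.11,0.0,0.4],[-0.76,0.0,1.17,0.03,0.11,0.0,0.4],[-0.76,-0.01,1.16,0.02,0.11,0.0,0.4]]
```

View pics/s3.png

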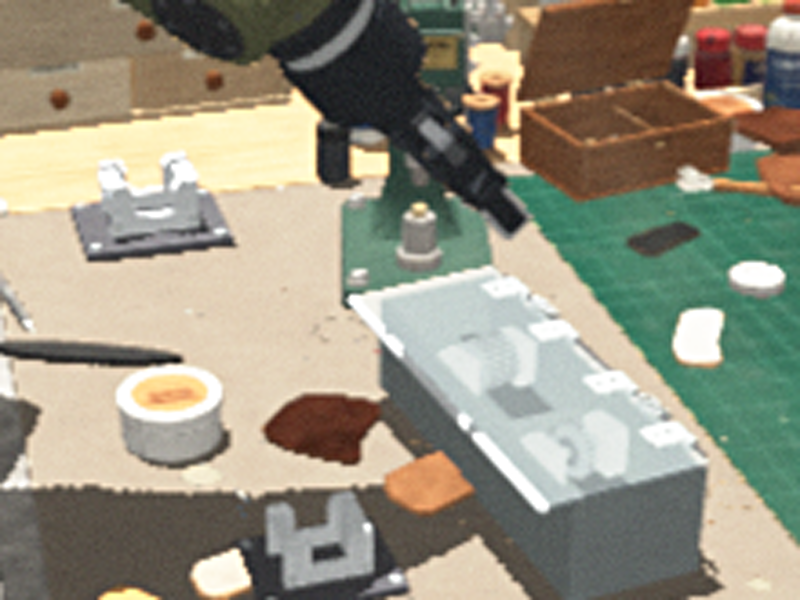

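The lid is still shut, so the tips slipped past the lip: with open fingers the tips stand back. I'll redo it with the fingers shut (tips exactly at the TCP) and on a deeper arc.

Run:
```python
from h import *
T=lambda th:tool(BY,th,180)
D=lambda x,z,th:C(x,z,th,0)
plan([(bp(-40,58,160),T(45),-1),(bp(-110,58,110),T(52),-1),(D(-100,60,52),T(52),-1)],step=4)
print()
plan([(D(-47,60,52),T(52),-1)],step=2,start=(D(-100,60,52),T(52)))
print()
plan([(D(-45,82,52),T(52),-1),(D(-36,103,50),T(50),-1),(D(-20,130,48),T(48),-1),(D(2,146,45),T(45),-1),(D(25,150,42),T(42),-1),(D(40,142,40),T(40),-1)],step=1.2,start=(D(-47,60,52),T(52)))
```

```text
2 [[-1.52,0.0,-3.54,0.04,2.67,0.0,-1.0],[-1.35,-0.01,-3.61,0.03,2.66,0.0,-1.0]]
3 [[-2.83,0.0,-0.47,0.0,2.33,0.0,-1.0],[-2.8,0.0,-0.59,0.0,2.34,0.0,-1.0],[-2.78,0.0,-0.7,0.0,2.33,0.0,-1.0]]
2 [[-2.21,0.0,1.93,0.0,0.0,0.0,-1.0],[-2.22,0.0,1.94,0.0,0.0,0.0,-1.0]]

3 [[1.09,0.0,1.39,0.0,0.0,0.0,-1.0],[1.09,0.0,1.39,0.0,0.0,0.0,-1.0],[1.08,0.0,1.4,0.0,0.0,0.0,-1.0]]

2 [[0.93,0.0,-0.6,0.0,0.0,0.0,-1.0],[0.93,0.0,-0.6,0.0,0.0,0.0,-1.0]]
2 [[1.1,0.0,-0.31,0.0,-1.0,0.0,-1.0],[1.1,0.0,-0.33,0.0,-1.0,0.0,-1.0]]
3 [[1.03,0.0,-0.18,0.0,-0.67,0.0,-1.0],[1.03,0.0,-0.2,0.0,-0.67,0.0,-1.0],[1.03,0.0,-0.2,0.0,-0.66,0.0,-1.0]]
3 [[0.89,0.0,0.17,0.0,-1.0,0.0,-1.0],[0.89,0.0,0.15,0.0,-1.0,0.0,-1.0],[0.89,0.0,0.14,0.0,-1.0,0.0,-1.0]]
2 [[0.96,0.0,0.64,0.0,-1.5,0.0,-1.0],[0.97,0.0,0.62,0.0,-1.5,0.0,-1.0]]
2 [[0.29,0.0,0.78,0.0,-1.0,0.0,-1.0],[0.3,0.0,0.77,0.0,-1.0,0.0,-1.0]]
```

Request:
send_rows([
  [[-1.5,0,-3.5,0,2.7,0,-1],[-1.4,0,-3.6,0,2.7,0,-1],[-2.8,0,-0.5,0,2.3,0,-1],[-2.8,0,-0.6,0,2.3,0,-1],[-2.8,0,-0.7,0,2.3,0,-1],[-2.2,0,1.9,0,0,0,-1],[-2.2,0,1.9,0,0,0,-1],[0,0,0,0,0,0,-1]],
])

```text
time_s: 9.6
position: [0.5062, -0.1267, 0.0541]
tool_rot: [[0.622, 0.138, 0.771], [0.083, -0.99, 0.11], [0.779, -0.005, -0.627]]
ft_force: [0.1, 0.6, 0.5]
finger_gap: 0.0001
grasp_force: 0.0
```

Run:
```python
from h import *
st()
T=lambda th:tool(BY,th,180)
plan([(C(-47,60,52,0),T(52),-1)],step=1.5)
```

```text
t 9.6 box [-102.6   59.7   54.1] lean 51.1 yaw -172.1 j [-0.61  0.29  2.28  1.82  0.58 -0.82] F [0.1 0.6 0.5] gap 0.0001
4 [[0.71,0.05,0.99,-0.06,0.22,-0.04,-1.0],[0.71,0.04,1.0,-0.06,0.22,-0.04,-1.0],[0.7,0.05,1.0,-0.07,0.21,-0.04,-1.0],[0.71,0.04,1.0,-0.06,0.22,-0.03,-1.0]]
```

Request:
send_rows([
  [[0.7,0,1,0,0.2,0,-1],[0.7,0,1,0,0.2,0,-1],[0.7,0,1,0,0.2,0,-1],[0.7,0,1,0,0.2,0,-1],[0,0,0,0,0,0,-1]],
])

```text
time_s: 10.1
position: [0.5578, -0.1198, 0.0546]
tool_rot: [[0.607, 0.14, 0.783], [0.085, -0.99, 0.111], [0.79, -0.001, -0.613]]
ft_force: [-1.1, 0.3, -0.4]
finger_gap: 0.0004
grasp_force: 0.0
```

Run:
```python
from h import *
st()
c=cam("side");cv2.imwrite("pics/s4.png",np.vstack([crop(c["px"],270,190,100,75,600,450)]))
```

```text
t 10.1 box [-50.6  59.6  54.6] lean 52.2 yaw -172.0 j [-0.52  0.36  2.18  1.9   0.54 -0.83] F [-1.1  0.3 -0.4] gap 0.0004
```

View pics/s4.png

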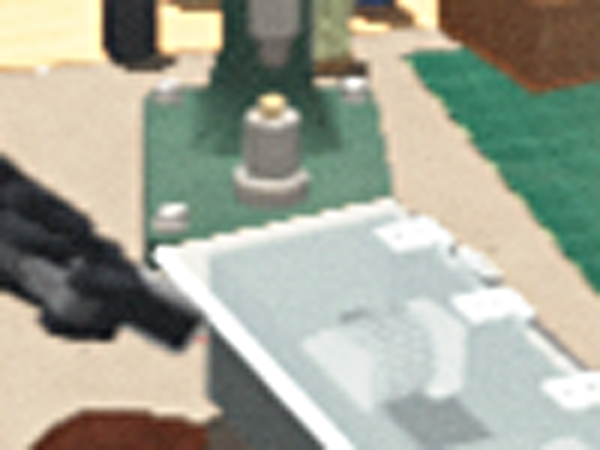

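The tips are tucked under the lip at (195,325). Lifting.

Request:
send_rows([
  [[0.9,0,-0.6,0,0,0,-1],[0.9,0,-0.6,0,0,0,-1],[1.1,0,-0.3,0,-1,0,-1],[1.1,0,-0.3,0,-1,0,-1]],
])

```text
time_s: 10.55
position: [0.5663, -0.119, 0.0968]
tool_rot: [[0.636, 0.138, 0.759], [0.087, -0.99, 0.107], [0.767, -0.002, -0.642]]
ft_force: [0.5, -0.0, 0.3]
finger_gap: 0.0002
grasp_force: 0.0
```

Run:
```python
from h import *
st()
c=cam("side");cv2.imwrite("pics/s5.png",crop(c["px"],270,175,110,82,600,450))
```

```text
t 10.55 box [-42.   59.3  96.8] lean 50.1 yaw -172.1 j [-0.49  0.25  2.14  1.6   0.47 -0.47] F [ 0.5 -0.   0.3] gap 0.0002
```

View pics/s5.png

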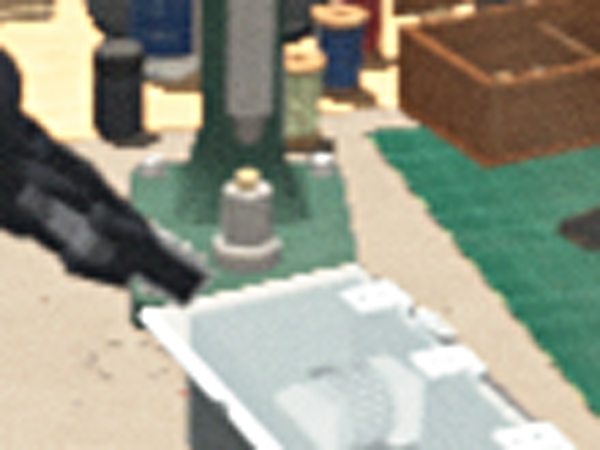

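It slipped again: the lid is shut and the tips are above it. I'll check the lip position against the side view before retrying.

```bash
python3 - <<'E'
from h import *
c=cam("side")
g=c["px"]
print("lip corner L seen (296.3,231.7)", [proj(c,bp(-61,132,z)).round(1) for z in(66,72)])
g=cv2.imread("pics/side0.png")
print("lip corner R pred",[proj(c,bp(-61,-132,z)).round(1) for z in(66,72)],"hinge L",proj(c,bp(46,132,70)).round(1),"hinge R",proj(c,bp(46,-132,70)).round(1),"base corner FR",proj(c,bp(-42,-130,0)).round(1))
cam_t=cam("top")
for n,s_uv,t_uv in[("L",(296.3,231.0),(297.4,206)),]:
    print(n,*tri(c,s_uv,cam_t,t_uv))
# tip now: crop s5 scale 600/110
k=110/600
for n,u,v in [("tip upper",212,268),("tip lower",188,300)]:
    uv=(270+u*k,175+v*k);print(n,np.round(uv,1))
    o,d=ray(c,uv);nrm=RB[:,1];t=((bp(0,59,0)-o)@nrm)/(d@nrm);print(" box",(RB.T@(o+d*t-BO)*1000).round(1))
E
python3 - <<'E'
from h import *
cv2.imwrite("pics/s0c.png",crop(cv2.imread("pics/side0.png"),285,215,120,90,800,600))
E
```

```text
lip corner L seen (296.3,231.7) [array([296.5, 232.1]), array([296.5, 229.9])]
lip corner R pred [array([348.3, 290.8]), array([348.4, 288.2])] hinge L [336.8 223. ] hinge R [396.1 277.8] base corner FR [354.8 315.6]
L [ 0.53724039 -0.0469774   0.06757252] 0.0011496847745213867
tip upper [308.9 224.1]
 box [-61.3  59.  121.5]
tip lower [304.5 230. ]
 box [-71.8  59.  108.9]
```

View pics/s0c.png

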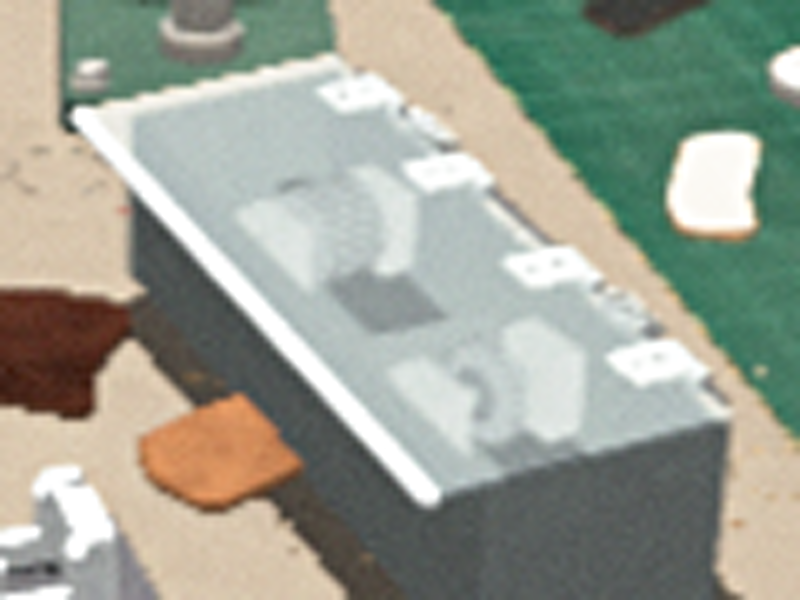

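Run:
```python
from h import *
c=cam("side");s=ctrl.observe();p=np.array(s["position"]);R=np.array(s["tool_rot"])
print("cam at",c["W"][:3,3].round(2))
k=600/110
for b in (0,-.01,-.02,-.03):
  print(b,[((proj(c,p+R@np.array([x,y,b]))-[270,175])*k).round(0).tolist() for x in(-.011,0,.011) for y in (-.012,.012)])
cr=crop(c["px"],270,175,110,82,600,450);g=cv2.cvtColor(cr,cv2.COLOR_BGR2GRAY)
print("rows at tip, dark extents");
for v in range(230,320,10):
    x=np.nonzero(g[v,:300]<75)[0];print(v,x.min() if len(x) else None,[int(q) for q in x[np.r_[np.diff(x)>3,True]]] if len(x) else None)
```

```text
cam at [ 0.28 -1.06  0.61]
0 [[226.0, 322.0], [250.0, 348.0], [242.0, 302.0], [266.0, 327.0], [257.0, 281.0], [282.0, 305.0]]
-0.01 [[209.0, 312.0], [233.0, 338.0], [225.0, 291.0], [249.0, 316.0], [241.0, 270.0], [265.0, 295.0]]
-0.02 [[192.0, 302.0], [216.0, 327.0], [208.0, 281.0], [232.0, 306.0], [224.0, 259.0], [248.0, 284.0]]
-0.03 [[175.0, 291.0], [199.0, 316.0], [191.0, 270.0], [215.0, 295.0], [207.0, 249.0], [231.0, 273.0]]
rows at tip, dark extents
230 8 [51, 149]
240 40 [64, 159]
250 55 [71, 167]
260 66 [182]
270 72 [198]
280 102 [129, 202]
290 166 [194]
300 182 [186]
310 135 [137]
```

Run:
```python
from h import *
c=cam("side")
for n,(x,y,z),th,(u,v) in [("s3",(27.9,57.8,125.6),39.7,(515,225)),("s2",(-108.1,57.4,46.7),50.2,(298,392))]:
    R=tool(BY,th,180);p=bp(x,y,z);print(n,"seen",200+u*.275,150+v*.275)
    for b in(0,-.01,-.02,-.03):print(b,[proj(c,p+R@np.array([0,yy,b])).round(1).tolist() for yy in(.030,.042)])
cam_t=cam("top");s=ctrl.observe();p=np.array(s["position"]);R=np.array(s["tool_rot"])
for b in(0,-.01,-.02,-.03):print("top",b,[proj(cam_t,p+R@np.array([x,0,b])).round(1).tolist() for x in(-.011,.011)])
q=proj(cam_t,p).round().astype(int);g=cam_t["px"][q[1]-14:q[1]+8,q[0]-10:q[0]+12].max(2);print(q);print(g)
```

```text
s3 seen 341.625 211.875
0 [[351.4, 221.5], [354.0, 223.8]]
-0.01 [[349.0, 218.9], [351.6, 221.1]]
-0.02 [[346.6, 216.2], [349.2, 218.4]]
-0.03 [[344.1, 213.5], [346.7, 215.8]]
s2 seen 281.95 257.8
0 [[294.8, 264.1], [296.8, 266.8]]
-0.01 [[291.5, 262.3], [293.6, 264.9]]
-0.02 [[288.2, 260.4], [290.3, 263.1]]
-0.03 [[284.9, 258.6], [286.9, 261.2]]
top 0 [[323.7, 197.5], [323.6, 191.4]]
top -0.01 [[324.3, 199.7], [324.3, 193.5]]
top -0.02 [[324.9, 202.0], [324.9, 195.8]]
top -0.03 [[325.5, 204.2], [325.5, 198.0]]
[324 194]
[[139 138 133 134 136 134 135 133 130 129 123 114 111 114 114 115 118 118
  119 121 125 125]
 [129 130 133 135 134 134 137 132 131 131 126 122 124 125 125 127 131 130
  130 130 130 129]
 [127 130 134 135 133 138 137 133 134 133 130 130 129 132 132 133 133 132
  131 130 129 129]
 [127 130 133 131 132 138 135 137 137 133 134 131 130 133 133 130 131 132
  132 131 131 129]
 [129 129 131 133 136 133 135 134 136 135 132 130 130 131 132 130 133 130
  133 131 131 132]
 [127 126 133 135 134 137 136 135 135 140 137 134 130 131 131 132 131 129
  133 131 132 132]
 [127 127 130 1
[... 773 characters left out ...]
7 116 115 114 119 120 120 121
  123 125 126 128]
 [110 109 110 114 130 136 130 128 124 120 124 127 126 127 129 129 130 129
  132 130 130 130]
 [119 122 121 123 128 128 128 131 130 130 131 132 131 130 130 127 127 128
  128 128 127 127]
 [130 129 131 131 132 129 128 128 128 126 126 128 126 127 128 126 127 125
  128 126 128 128]
 [127 126 126 126 127 127 127 127 128 127 125 127 125 126 127 126 126 126
  127 128 127 127]
 [127 126 126 128 126 127 126 126 127 128 126 129 126 124 124 127 127 127
  128 127 127 127]
 [128 128 126 127 126 127 127 127 127 125 144 131 113 131 137 131 131 134
  142 151 166 173]
 [130 127 128 128 127 128 129 128 131 127 157 135  98 143 148 125 117 171
  194 197 202 205]]
```

Run:
```python
from h import *
c=cam("wrist");H=np.array([[-0.0013,-0.95,-0.3122,0.0792],[1.0,-0.0011,-0.0011,-0.0002],[0.0007,-0.3122,0.95,-0.1777],[0,0,0,1]])
c["W"]=H
for b in(0,-.013,-.03,-.043):print(b,[proj(c,(x,y,b)).round().tolist() for x in(.011,-.011) for y in(.043,.057)])
# current shut-finger image: where do tips end?
for b in(0,-.01,-.02,-.03,-.04):print("shut",b,[proj(c,(x,0,b)).round().tolist() for x in(.011,-.011)])
g=c["px"].max(2);print("col 281 rows 180:340",[int(v) for v in g[180:340:4,281]])
```

```text
0 [[354.0, 231.0], [377.0, 231.0], [352.0, 264.0], [373.0, 263.0]]
-0.013 [[359.0, 239.0], [383.0, 239.0], [356.0, 274.0], [379.0, 273.0]]
-0.03 [[366.0, 252.0], [392.0, 251.0], [362.0, 289.0], [387.0, 288.0]]
-0.043 [[373.0, 263.0], [400.0, 262.0], [368.0, 302.0], [394.0, 300.0]]
shut 0 [[282.0, 231.0], [282.0, 265.0]]
shut -0.01 [[282.0, 238.0], [282.0, 273.0]]
shut -0.02 [[282.0, 245.0], [282.0, 281.0]]
shut -0.03 [[282.0, 253.0], [282.0, 290.0]]
shut -0.04 [[282.0, 262.0], [282.0, 301.0]]
col 281 rows 180:340 [152, 154, 187, 185, 185, 177, 168, 137, 158, 168, 170, 172, 162, 169, 169, 187, 186, 187, 186, 183, 185, 61, 70, 72, 67, 65, 65, 67, 66, 61, 60, 66, 60, 59, 47, 43, 41, 41, 42, 40]
```

Three views agree: the real fingertips sit about 30 mm short of the stated TCP. In the wrist image the shut tips start at row 264 against 231 expected, and the side and top views give 28–30 mm. I'll correct for it by adding 30 mm to every tip position, then redo the lift.

Run:
```python
from h import *
T=lambda th:tool(BY,th,180)
D=lambda x,z,th:C(x,z,th,30)
e=plan([(D(-95,110,52),T(52),-1),(D(-95,59,52),T(52),-1),(D(-47,59,52),T(52),-1)],step=3)
print()
plan([(D(-46,82,52),T(52),-1),(D(-36,103,50),T(50),-1),(D(-20,130,48),T(48),-1),(D(2,146,45),T(45),-1),(D(25,150,42),T(42),-1),(D(40,142,40),T(40),-1)],step=1.2,start=e)
```

```text
2 [[-1.64,0.07,-0.97,-0.1,0.95,-0.01,-1.0],[-1.62,0.08,-0.99,-0.1,0.96,-0.01,-1.0]]
2 [[-2.01,0.0,1.57,0.0,0.0,0.0,-1.0],[-2.01,0.0,1.57,0.0,0.0,0.0,-1.0]]
2 [[1.48,0.0,1.89,0.0,0.0,0.0,-1.0],[1.47,0.0,1.89,0.0,0.0,0.0,-1.0]]

2 [[0.94,0.0,-0.67,0.0,0.0,0.0,-1.0],[0.94,0.0,-0.67,0.0,0.0,0.0,-1.0]]
2 [[1.08,0.0,-0.27,0.0,-1.0,0.0,-1.0],[1.08,0.0,-0.29,0.0,-1.0,0.0,-1.0]]
3 [[1.0,0.0,-0.18,0.0,-0.67,0.0,-1.0],[0.99,0.0,-0.2,0.0,-0.67,0.0,-1.0],[0.99,0.0,-0.21,0.0,-0.66,0.0,-1.0]]
3 [[0.84,0.0,0.17,0.0,-1.0,0.0,-1.0],[0.84,0.0,0.15,0.0,-1.0,0.0,-1.0],[0.84,0.0,0.14,0.0,-1.0,0.0,-1.0]]
2 [[0.88,0.0,0.64,0.0,-1.5,0.0,-1.0],[0.89,0.0,0.62,0.0,-1.5,0.0,-1.0]]
2 [[0.24,0.0,0.78,0.0,-1.0,0.0,-1.0],[0.25,0.0,0.77,0.0,-1.0,0.0,-1.0]]
```

Request:
send_rows([
  [[-1.6,0.1,-1,0,1,0,-1],[-1.6,0.1,-1,0,1,0,-1],[-2,0,1.6,0,0,0,-1],[-2,0,1.6,0,0,0,-1],[0.8,0,0.9,0,0,0,-1],[0.7,0,1,0,0,0,-1],[0.7,0,0.9,0,0,0,-1],[0.7,0,1,0,0,0,-1],[0,0,0,0,0,0,-1]],
])

```text
time_s: 11.8
position: [0.5811, -0.1185, 0.0336]
tool_rot: [[0.607, 0.139, 0.782], [0.085, -0.99, 0.111], [0.79, -0.001, -0.613]]
ft_force: [0.2, -1.0, -1.3]
finger_gap: -0.0002
grasp_force: 0.7
```

Request:
send_rows([
  [[0.9,0,-0.7,0,0,0,-1],[0.9,0,-0.7,0,0,0,-1],[1.1,0,-0.3,0,-1,0,-1],[1.1,0,-0.3,0,-1,0,-1]],
])

```text
time_s: 12.2
position: [0.5887, -0.1178, 0.0777]
tool_rot: [[0.635, 0.138, 0.76], [0.088, -0.99, 0.107], [0.768, -0.001, -0.641]]
ft_force: [-2.2, 1.8, -0.9]
finger_gap: 0.0005
grasp_force: 1.1
```

Run:
```python
from h import *
st()
c=cam("side");a=cv2.imread("pics/side0.png").astype(int)
lip=[proj(c,bp(-61,-110,70)),proj(c,bp(-61,-60,70))]
hx=[]
for ph in(0,10,15,20,25,30,40):
    r=np.radians(ph);pts=[bp(46-107*np.cos(r),y,70+107*np.sin(r)) for y in(-125,-100,-75,-50)]
    hx.append((ph,[int(c["px"][tuple(proj(c,q).round().astype(int)[::-1])].min()) for q in pts]))
print(hx);cv2.imwrite("pics/s6.png",c["px"])
```

```text
t 12.2 box [-19.7  57.4  77.7] lean 50.1 yaw -172.1 j [-0.47  0.33  2.09  1.7   0.46 -0.56] F [-2.2  1.8 -0.9] gap 0.0005
[(0, [94, 86, 91, 86]), (10, [91, 94, 94, 93]), (15, [171, 98, 67, 131]), (20, [136, 45, 23, 135]), (25, [93, 8, 93, 132]), (30, [228, 255, 226, 211]), (40, [179, 181, 181, 180])]
```

The lip now shows bright at about 30° (it moved from 0), so the lid is lifting and the offset is confirmed. Continuing the arc.

Request:
send_rows([
  [[1,0,-0.2,0,-0.7,0,-1],[1,0,-0.2,0,-0.7,0,-1],[1,0,-0.2,0,-0.7,0,-1],[0.8,0,0.2,0,-1,0,-1],[0.8,0,0.2,0,-1,0,-1],[0.8,0,0.1,0,-1,0,-1],[0.9,0,0.6,0,-1.5,0,-1],[0.9,0,0.6,0,-1.5,0,-1],[0.3,0,0.8,0,-1,0,-1],[0.2,0,0.8,0,-1,0,-1]],
])

```text
time_s: 13.25
position: [0.659, -0.1077, 0.1136]
tool_rot: [[0.758, 0.139, 0.638], [0.106, -0.99, 0.091], [0.644, -0.001, -0.765]]
ft_force: [-3.6, 0.2, 2.2]
finger_gap: 0.0
grasp_force: 1.4
```

```bash
cat >> h.py <<'E'
def lid(c):
    best=[]
    for ph in range(0,112,3):
        r=np.radians(ph);pts=[bp(46-107*np.cos(r),y,70+107*np.sin(r)) for y in np.arange(-128,-30,6)]
        uv=[proj(c,q).round().astype(int) for q in pts]
        best.append((float(np.mean([c["px"][v,u].min() for u,v in uv])),ph))
    return sorted(best)[::-1][:3]
E
python3 - <<'E'
from h import *
st()
c=cam("side");print(lid(c));cv2.imwrite("pics/s7.png",c["px"])
T=lambda th:tool(BY,th,180)
D=lambda x,z,th:C(x,z,th,30)
plan([(D(38,98,40),T(40),-1)],step=1.5)
# offsets for gap 60
plan([(C(37,98,40,36),T(40),.4)],step=1.5)
E
```

```text
t 13.25 box [ 51.3  57.9 113.6] lean 40.1 yaw -172.0 j [-0.34  0.37  1.81  0.78  0.44  0.46] F [-3.6  0.2  2.2] gap 0.0
[(249.05882352941177, 84), (223.8235294117647, 81), (181.23529411764707, 12)]
4 [[-0.78,0.0,0.81,-0.05,0.0,0.03,-1.0],[-0.78,0.0,0.82,-0.05,0.0,0.02,-1.0],[-0.78,0.0,0.81,-0.05,-0.01,0.03,-1.0],[-0.79,0.0,0.82,-0.06,0.0,0.02,-1.0]]
4 [[-0.8,0.0,0.95,-0.05,0.0,0.03,0.4],[-0.8,0.0,0.95,-0.05,0.0,0.02,0.4],[-0.8,0.0,0.95,-0.05,-0.01,0.03,0.4],[-0.8,0.0,0.94,-0.06,0.0,0.02,0.4]]
```

The lid is at 84° (1.47 rad). Now I open the fingers to straddle and descend along the lid.

Request:
send_rows([
  [[0,0,0.2,0,0,0,0.4],[0,0,0.2,0,0,0,0.4],[0,0,0.2,0,0,0,0.4],[-0.8,0,0.8,0,0,0,0.4],[-0.8,0,0.8,0,0,0,0.4],[-0.8,0,0.8,0,0,0,0.4],[-0.7,0,0.8,0,0,0,0.4]],
])

```text
time_s: 14.0
position: [0.6585, -0.1078, 0.0631]
tool_rot: [[0.759, 0.139, 0.637], [0.105, -0.99, 0.091], [0.643, -0.002, -0.766]]
ft_force: [-7.2, -0.4, 1.4]
finger_gap: 0.0599
grasp_force: 2.7
```

Run:
```python
from h import *
st()
c=cam("side");print(lid(c));cv2.imwrite("pics/s8.png",crop(c["px"],285,150,140,105,800,600))
T=lambda th:tool(BY,th,180)
# grasp: wheel centre (0,58,47); at gap 34 true TCP ~ stated-30 (-3 retreat). wheel centre sits 13 mm behind true TCP
s,co=np.sin(np.radians(40)),np.cos(np.radians(40));off=30+3+13
print("TCP target box",off*s,47-off*co)
plan([(bp(off*s,58,47-off*co),T(40),.4)],step=1.5)
```

```text
t 14.0 box [50.8 57.9 63.1] lean 40.0 yaw -172.0 j [-0.34  0.45  1.83  0.97  0.37  0.25] F [-7.2 -0.4  1.4] gap 0.0599
[(255.0, 66), (168.35294117647058, 12), (157.52941176470588, 57)]
TCP target box 29.568230045580805 11.761955616527011
4 [[-1.18,0.01,0.62,-0.06,0.03,0.01,0.4],[-1.19,0.01,0.62,-0.06,0.02,0.0,0.4],[-1.18,0.0,0.61,-0.06,0.03,0.01,0.4],[-1.19,0.0,0.62,-0.06,0.02,0.0,0.4]]
```

View pics/s8.png

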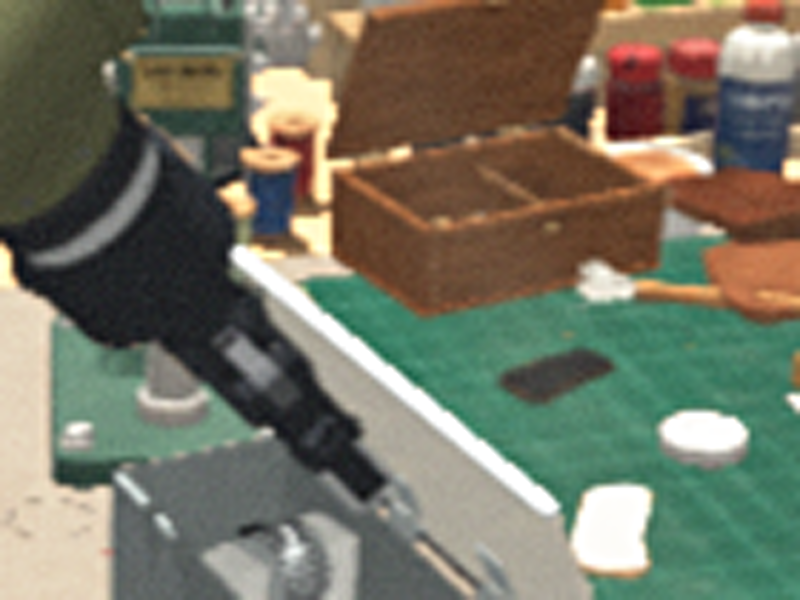

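The lid is open at about 66° and leaning on the gripper body. The fingertips (480,570) are behind the hinge-side edge, and the wide wheel is at (285,555). I'll check the wheel position numerically, then go down.

Run:
```python
from h import *
c=cam("side")
for y in(53,58,63):print(y,[((proj(c,bp(x,y,z))-[285,150])/.175).round().tolist() for x,y,z in[(0,y,47),(0,y,64),(-23,y,59),(23,y,59)]])
plan([(bp(28.9,58,12.5),tool(BY,40,180),.4)],step=1.2)
```

```text
53 [[279.0, 568.0], [281.0, 531.0], [229.0, 553.0], [331.0, 532.0]]
58 [[274.0, 563.0], [275.0, 526.0], [223.0, 547.0], [326.0, 526.0]]
63 [[268.0, 557.0], [270.0, 520.0], [218.0, 542.0], [320.0, 521.0]]
5 [[-0.95,0.0,0.48,-0.05,0.02,0.0,0.4],[-0.96,0.0,0.48,-0.05,0.02,0.01,0.4],[-0.95,0.01,0.48,-0.05,0.03,0.0,0.4],[-0.96,0.0,0.48,-0.04,0.02,0.01,0.4],[-0.96,0.01,0.49,-0.05,0.03,0.0,0.4]]
```

Request:
send_rows([
  [[-1,0,0.5,0,0,0,0.4],[-1,0,0.5,0,0,0,0.4],[-0.9,0,0.5,0,0,0,0.4],[-0.9,0,0.5,0,0,0,0.4],[-0.9,0,0.5,0,0,0,0.4]],
])

```text
time_s: 14.6
position: [0.6389, -0.1106, 0.0139]
tool_rot: [[0.758, 0.138, 0.637], [0.105, -0.99, 0.09], [0.643, -0.002, -0.766]]
ft_force: [-1.8, -0.6, -0.9]
finger_gap: 0.0599
grasp_force: 0.0
```

Run:
```python
from h import *
st()
c=cam("side");print(lid(c))
```

```text
t 14.6 box [31.1 57.7 13.9] lean 40.0 yaw -172.1 j [-0.36  0.52  1.89  1.29  0.33 -0.1 ] F [-1.8 -0.6 -0.9] gap 0.0599
[(255.0, 36), (224.64705882352942, 48), (196.64705882352942, 45)]
```

Request:
send_rows([
  [[0,0,0,0,0,0,-0.5],[0,0,0,0,0,0,-0.5],[0,0,0,0,0,0,-0.5],[0,0,0,0,0,0,-0.5],[0,0,0,0,0,0,-0.5]],
], force=40)

```text
time_s: 15.15
position: [0.6395, -0.1106, 0.0147]
tool_rot: [[0.758, 0.138, 0.637], [0.105, -0.99, 0.09], [0.644, -0.001, -0.765]]
ft_force: [-1.0, 1.0, -1.5]
finger_gap: 0.0349
grasp_force: 39.9
```

Run:
```python
from h import *
st();print(ctrl.observe()["grasp_force"])
c=cam("side");print(lid(c))
plan([(bp(31,58,44),tool(BY,40,180),-.5)],step=1)
```

```text
t 15.15 box [31.6 57.6 14.7] lean 40.1 yaw -172.0 j [-0.36  0.52  1.89  1.28  0.33 -0.09] F [-1.   1.  -1.5] gap 0.0349
39.87446308135986
[(249.11764705882354, 36), (224.64705882352942, 39), (223.35294117647058, 48)]
3 [[0.61,-0.01,-0.76,-0.06,-0.02,0.02,-0.5],[0.61,-0.01,-0.76,-0.05,-0.03,0.02,-0.5],[0.61,-0.02,-0.77,-0.06,-0.02,0.03,-0.5]]
```

Gap 34.9 mm at 40 N, so it's on the wheel (34 mm). Firm up the grip and lift straight up.

Request:
send_rows([
  [[0,0,0,0,0,0,-0.5],[0.4,0,-0.5,0,0,0,-0.5],[0.5,0,-0.6,0,0,0,-0.5],[0.5,0,-0.6,0,0,0,-0.5],[0.5,0,-0.6,0,0,0,-0.5],[0,0,0,0,0,0,-0.5],[0,0,0,0,0,0,-0.5]],
], force=60)

```text
time_s: 15.9
position: [0.6384, -0.1104, 0.0435]
tool_rot: [[0.759, 0.139, 0.636], [0.105, -0.99, 0.091], [0.642, -0.002, -0.766]]
ft_force: [-4.7, 1.8, -3.9]
finger_gap: 0.0329
grasp_force: 58.3
```

Run:
```python
from h import *
st();print(ctrl.observe()["grasp_force"])
c=cam("side");print(lid(c))
# white-block pixels around expected front block position
s=ctrl.observe();b=(RB.T@(np.array(s["position"])-BO)*1000)
w=b+np.array([-29,0,33]);print("wheel",w.round())
plan([(bp(b[0]-5,58,b[2]+32),tool(BY,40,180),-.5),(bp(b[0]-70,58,b[2]+40),tool(BY,40,180),-.5),(bp(b[0]-140,58,b[2]+40),tool(BY,40,180),-.5)],step=1.2)
```

```text
t 15.9 box [30.6 58.  43.5] lean 40.0 yaw -172.0 j [-0.36  0.46  1.89  1.12  0.35  0.08] F [-4.7  1.8 -3.9] gap 0.0329
58.31509530544281
[(255.0, 45), (218.23529411764707, 48), (188.0, 54)]
wheel [ 2. 58. 76.]
3 [[0.56,0.0,-0.92,-0.07,0.01,0.02,-0.5],[0.56,-0.01,-0.93,-0.07,0.01,0.01,-0.5],[0.55,0.0,-0.92,-0.07,0.01,0.02,-0.5]]
6 [[-0.74,0.0,-0.8,0.0,0.0,0.0,-0.5],[-0.74,0.0,-0.8,0.0,0.0,0.0,-0.5],[-0.75,0.0,-0.8,0.0,0.0,0.0,-0.5],[-0.74,0.0,-0.8,0.0,0.0,0.0,-0.5],[-0.75,0.0,-0.8,0.0,0.0,0.0,-0.5],[-0.74,0.0,-0.79,0.0,0.0,0.0,-0.5]]
6 [[-0.89,0.0,-0.75,0.0,0.0,0.0,-0.5],[-0.89,0.0,-0.75,0.0,0.0,0.0,-0.5],[-0.9,0.0,-0.75,0.0,0.0,0.0,-0.5],[-0.89,0.0,-0.75,0.0,0.0,0.0,-0.5],[-0.9,0.0,-0.75,0.0,0.0,0.0,-0.5],[-0.89,0.0,-0.75,0.0,0.0,0.0,-0.5]]
```

Request:
send_rows([
  [[0.6,0,-0.9,0,0,0,-0.5],[0.6,0,-0.9,0,0,0,-0.5],[0.6,0,-0.9,0,0,0,-0.5],[0,0,0,0,0,0,-0.5]],
])

```text
time_s: 16.35
position: [0.6357, -0.1114, 0.0772]
tool_rot: [[0.758, 0.138, 0.638], [0.105, -0.99, 0.09], [0.644, -0.001, -0.765]]
ft_force: [-4.0, 0.5, -2.0]
finger_gap: 0.032
grasp_force: 60.9
```

Run:
```python
from h import *
st();print(ctrl.observe()["grasp_force"])
c=cam("side");print(lid(c))
s=ctrl.observe();b=(RB.T@(np.array(s["position"])-BO)*1000);w=b+np.array([-29,0,33])
# is roller in grip and level: bright white block pixels near predicted front block
hsv=cv2.cvtColor(c["px"],cv2.COLOR_BGR2HSV)
for n,x in(("front",-23),("rear",23)):
    for z in(-14,-8,0,8):
        q=proj(c,bp(*(w+[x,-13,z]))).round().astype(int);print(n,z,q,c["px"][q[1],q[0]])
for z in range(-40,-16,3):
    q=proj(c,bp(*(w+[-23,-13,z]))).round().astype(int);print("below",z,q,c["px"][q[1],q[0]])
```

```text
t 16.35 box [27.8 57.4 77.2] lean 40.1 yaw -172.0 j [-0.37  0.39  1.89  0.97  0.39  0.24] F [-4.   0.5 -2. ] gap 0.032
60.936734676361084
[(255.0, 72), (189.35294117647058, 12), (180.52941176470588, 15)]
front -14 [327 234] [182 191 190]
front -8 [327 232] [179 187 187]
front 0 [327 229] [182 189 190]
front 8 [327 226] [ 98 102 103]
rear -14 [345 231] [179 187 187]
rear -8 [345 228] [182 192 190]
rear 0 [345 225] [178 185 188]
rear 8 [345 222] [168 173 176]
below -40 [326 244] [81 81 76]
below -37 [326 243] [82 87 79]
below -34 [326 242] [94 93 85]
below -31 [326 241] [110 108 103]
below -28 [326 240] [105 105  98]
below -25 [326 239] [100 102  96]
below -22 [326 237] [161 167 167]
below -19 [326 236] [182 191 191]
```

Run:
```python
from h import *
s=ctrl.observe();b=(RB.T@(np.array(s["position"])-BO)*1000);T=tool(BY,40,180)
e=plan([(bp(b[0]-75,58,b[2]),T,-.5),(bp(-122,33,60),T,-.5),(bp(-122,33,10),T,-.5)],step=2)
c=dict(cam("wrist"));c["W"]=np.load("w1.npy")
print(proj(c,bp(-151,33,0)),proj(c,bp(-181,33,0)),proj(c,bp(-121,33,0)))
```

```text
4 [[-1.43,-0.02,-1.21,-0.04,-0.02,0.02,-0.5],[-1.44,-0.02,-1.21,-0.04,-0.02,0.02,-0.5],[-1.44,-0.01,-1.2,-0.04,-0.02,0.01,-0.5],[-1.43,-0.02,-1.21,-0.04,-0.02,0.02,-0.5]]
5 [[-1.36,0.5,-0.7,0.0,0.0,0.0,-0.5],[-1.36,0.5,-0.71,0.0,0.0,0.0,-0.5],[-1.36,0.5,-0.7,0.0,0.0,0.0,-0.5],[-1.36,0.5,-0.71,0.0,0.0,0.0,-0.5],[-1.36,0.5,-0.7,0.0,0.0,0.0,-0.5]]
3 [[-1.07,0.0,1.28,0.0,0.0,0.0,-0.5],[-1.07,0.0,1.27,0.0,0.0,0.0,-0.5],[-1.07,0.0,1.28,0.0,0.0,0.0,-0.5]]
[283.71375898 184.29352422] [283.64520531 163.54495789] [283.77419016 204.46290961]
```

Request:
send_rows([
  [[-1.4,0,-1.2,0,0,0,-0.5],[-1.4,0,-1.2,0,0,0,-0.5],[-1.4,0,-1.2,0,0,0,-0.5],[-1.4,0,-1.2,0,0,0,-0.5],[-1.4,0.5,-0.7,0,0,0,-0.5],[-1.4,0.6,-0.7,0,0,0,-0.5],[-1.4,0.6,-0.7,0,0,0,-0.5],[-1.4,0.6,-0.7,0,0,0,-0.5],[-1.4,0.5,-0.7,0,0,0,-0.5]],
])

```text
time_s: 17.35
position: [0.4909, -0.1604, 0.0588]
tool_rot: [[0.758, 0.138, 0.638], [0.105, -0.99, 0.089], [0.644, -0.001, -0.765]]
ft_force: [0.9, -0.5, -2.6]
finger_gap: 0.0322
grasp_force: 60.7
```

Run:
```python
from h import *
st();print(ctrl.observe()["grasp_force"])
c=cam("side");print(lid(c))
s=ctrl.observe();b=(RB.T@(np.array(s["position"])-BO)*1000);w=b+np.array([-29,0,33]);print(w)
for n,x in(("front",-23),("rear",23)):
    o=[]
    for z in range(-36,20,3):
        q=proj(c,bp(*(w+[x,-13,z]))).round().astype(int);o.append((z,int(c["px"][q[1],q[0]].min())))
    print(n,o)
cv2.imwrite("pics/s9.png",c["px"])
```

```text
t 17.35 box [-122.4   28.4   58.8] lean 40.1 yaw -172.1 j [-0.64  0.22  2.19  1.22  0.5  -0.25] F [ 0.9 -0.5 -2.6] gap 0.0322
60.67392417746305
[(255.0, 0), (241.7058823529412, 3), (226.0, 45)]
[-153.03820778   28.417881     90.96343027]
front [(-36, 181), (-33, 183), (-30, 187), (-27, 181), (-24, 180), (-21, 178), (-18, 171), (-15, 174), (-12, 174), (-9, 177), (-6, 176), (-3, 177), (0, 165), (3, 100), (6, 29), (9, 39), (12, 49), (15, 64), (18, 61)]
rear [(-36, 36), (-33, 32), (-30, 37), (-27, 35), (-24, 33), (-21, 95), (-18, 174), (-15, 174), (-12, 174), (-9, 172), (-6, 172), (-3, 169), (0, 203), (3, 255), (6, 255), (9, 255), (12, 255), (15, 255), (18, 255)]
```

Request:
send_rows([
  [[-1,0,1.2,0,0,0,-0.5],[-1,0,1.2,0,0,0,-0.5],[-1,0,1.2,0,0,0,-0.5],[-0.9,0,1,0,0,0,-0.5],[0,0,0,0,0,0,-0.5]],
])

```text
time_s: 17.9
position: [0.4905, -0.1594, -0.0029]
tool_rot: [[0.76, 0.138, 0.635], [0.104, -0.99, 0.091], [0.642, -0.003, -0.767]]
ft_force: [-0.2, 1.3, -1.5]
finger_gap: 0.0323
grasp_force: 60.7
```

Run:
```python
from h import *
st()
c=cam("side");g=c["px"].astype(int)
s=ctrl.observe();b=(RB.T@(np.array(s["position"])-BO)*1000);w=b+np.array([-29,0,33]);print(w)
q=proj(c,bp(*w)).round().astype(int);print(q)
m=((g.max(2)-g.min(2)<14)&(g.min(2)>140)).astype(np.uint8)
sub=m[q[1]-14:q[1]+16,q[0]-22:q[0]+22]
for r,row in enumerate(sub):print(q[1]-14+r,"".join(".#"[v] for v in row))
k=proj(c,bp(*(w+[-30,-13,-19])));k2=proj(c,bp(*(w+[30,-13,-19])));print(k-q+[22,14],k2-q+[22,14])
```

```text
t 17.9 box [-122.6   29.5   -2.9] lean 39.9 yaw -172.1 j [-0.64  0.39  2.2   1.54  0.47 -0.6 ] F [-0.2  1.3 -1.5] gap 0.0323
[-151.35544763   29.29999854   30.99663822]
[276 274]
260 ............................................
261 ............................................
262 ............................................
263 ............................................
264 .....#......................................
265 ....##......................................
266 ...##...........................##..........
267 ............................#######.........
268 .......................############.........
269 ......................##############........
270 ......................##############........
271 .......................##############.......
272 #.......................#############.......
273 ##.......................#############......
274 ##.......................#############......
275 ...........................##########.......
276 .............................########.......
277 ........#.....................#######.......
278 ........#......................######.......
279 ........#..##....#.............#####........
280 ........######..###............#####........
281 ........###########............#####........
282 .........#########............#####.........
283 .........#########............#####.........
284 ..........#######...........................
285 ..........#######.....................#####.
286 ...........######....................######.
287 ...........###......................########
288 ....................................########
289 ....................#######.........########
[11.40702209 26.93989939] [37.1229727  21.22058925]
```

The roller is level in the grip and its feet are about 11 mm above the bench. Lowering slowly.

Request:
send_rows([
  [[-0.3,0,0.4,0,0,0,-0.5],[-0.2,0,0.2,0,0,0,-0.5],[-0.1,0,0.1,0,0,0,-0.5],[-0.1,0,0.2,0,0,0,-0.5],[0,0,0,0,0,0,-0.5]],
])

```text
time_s: 18.45
position: [0.4916, -0.1596, -0.0121]
tool_rot: [[0.757, 0.139, 0.638], [0.105, -0.99, 0.09], [0.645, -0.001, -0.765]]
ft_force: [-4.4, 1.6, 5.7]
finger_gap: 0.0319
grasp_force: 61.3
```

Request:
send_rows([
  [[-0.1,0,0.1,0,0,0,-0.5],[-0.1,0,0.1,0,0,0,-0.5],[0,0,0,0,0,0,-0.5]],
])

```text
time_s: 18.75
position: [0.4919, -0.1596, -0.0133]
tool_rot: [[0.755, 0.14, 0.641], [0.106, -0.99, 0.091], [0.647, -0.0, -0.762]]
ft_force: [-23.6, 4.8, 37.5]
finger_gap: 0.0319
grasp_force: 65.5
```

Request:
send_rows([
  [[0.1,0,-0.1,0,0,0,-0.5],[0.1,0,-0.1,0,0,0,-0.5],[0,0,0,0,0,0,-0.5]],
])

```text
time_s: 19.05
position: [0.4914, -0.1598, -0.0124]
tool_rot: [[0.758, 0.138, 0.637], [0.105, -0.99, 0.09], [0.644, -0.001, -0.765]]
ft_force: [-0.8, -0.3, 2.4]
finger_gap: 0.0321
grasp_force: 60.9
```

Request:
send_rows([
  [[0,0,0,0,0,0,0],[0,0,0,0,0,0,0.2],[0,0,0,0,0,0,0.4],[0,0,0,0,0,0,0.4]],
])

```text
time_s: 19.45
position: [0.4911, -0.1595, -0.013]
tool_rot: [[0.758, 0.138, 0.637], [0.105, -0.99, 0.09], [0.643, -0.002, -0.766]]
ft_force: [0.4, 0.2, -0.1]
finger_gap: 0.0599
grasp_force: 0.0
```

Run:
```python
from h import *
st();s=ctrl.observe();p=np.array(s["position"]);R=np.array(s["tool_rot"])
# straight back along tool -z, then up
plan([(p-R[:,2]*.10+[0,0,.02],R,.4)],step=1.6)
plan([((.43,-.165,.22),tool(BY,15,180),.4)],step=4,start=(p-R[:,2]*.10+[0,0,.02],R))
```

```text
t 19.45 box [-122.1   29.3  -13. ] lean 40.0 yaw -172.0 j [-0.64  0.42  2.2   1.6   0.47 -0.67] F [ 0.4  0.2 -0.1] gap 0.0599
8 [[0.16,0.0,-1.44,0.0,0.0,0.0,0.4],[0.16,0.0,-1.44,0.0,0.0,0.0,0.4],[0.16,0.0,-1.44,0.0,0.0,0.0,0.4],[0.16,0.0,-1.44,0.0,0.0,0.0,0.4],[0.16,0.0,-1.44,0.0,0.0,0.0,0.4],[0.16,0.0,-1.44,0.0,0.0,0.0,0.4],[0.16,0.0,-1.45,0.0,0.0,0.0,0.4],[0.17,0.0,-1.44,0.0,0.0,0.0,0.4]]
4 [[2.25,-0.09,-2.56,-0.04,-6.26,0.02,0.4],[1.96,-0.08,-2.79,-0.04,-6.26,0.02,0.4],[1.64,-0.08,-2.99,-0.04,-6.26,0.02,0.4],[1.31,-0.08,-3.15,-0.04,-6.25,0.03,0.4]]
```

Request:
send_rows([
  [[0.2,0,-1.4,0,0,0,0.4],[0.2,0,-1.4,0,0,0,0.4],[0.2,0,-1.4,0,0,0,0.4],[0.2,0,-1.4,0,0,0,0.4],[0.2,0,-1.5,0,0,0,0.4],[0.2,0,-1.5,0,0,0,0.4],[0.2,0,-1.5,0,0,0,1],[0.2,0,-1.5,0,0,0,1]],
])

```text
time_s: 20.25
position: [0.4289, -0.1683, 0.0866]
tool_rot: [[0.759, 0.138, 0.637], [0.105, -0.99, 0.09], [0.643, -0.002, -0.766]]
ft_force: [0.8, -0.0, 0.8]
finger_gap: 0.0847
grasp_force: 0.0
```

Run:
```python
from h import *
st()
e=plan([((.43,-.16,.19),tool(BY,15,180),1),((.455,-.16,.19),tool(BY,0,135),1),((.46,-.16,.19),tool(BY,0,90),1)],step=4,ang=8)
```

```text
t 20.25 box [-184.8   29.1   86.6] lean 40.0 yaw -172.0 j [-0.77  0.06  2.29  1.08  0.61 -0.21] F [ 0.8 -0.   0.8] gap 0.0847
4 [[1.7,-0.21,-1.94,-0.04,-6.26,0.02,1.0],[1.48,-0.2,-2.12,-0.04,-6.25,0.02,1.0],[1.25,-0.2,-2.27,-0.04,-6.26,0.02,1.0],[0.99,-0.21,-2.39,-0.04,-6.25,0.03,1.0]]
6 [[0.4,0.06,0.11,0.98,-2.37,-7.46,1.0],[0.39,0.11,0.09,0.98,-2.37,-7.46,1.0],[0.38,0.16,0.07,0.98,-2.37,-7.45,1.0],[0.35,0.21,0.05,0.98,-2.37,-7.46,1.0],[0.33,0.26,0.04,0.99,-2.37,-7.45,1.0],[0.29,0.29,0.02,0.98,-2.37,-7.46,1.0]]
6 [[0.05,0.07,0.0,0.0,0.0,-7.5,1.0],[0.04,0.07,0.0,0.0,0.0,-7.5,1.0],[0.03,0.08,0.0,0.0,0.0,-7.5,1.0],[0.02,0.08,0.0,0.0,0.0,-7.5,1.0],[0.01,0.08,0.0,0.0,0.0,-7.5,1.0],[0.01,0.09,0.0,0.0,0.0,-7.5,1.0]]
```

Request:
send_rows([
  [[1.7,-0.2,-1.9,0,-6.3,0,1],[1.5,-0.2,-2.1,0,-6.3,0,1],[1.3,-0.2,-2.3,0,-6.3,0,1],[1,-0.2,-2.4,0,-6.3,0,1]],
])

```text
time_s: 20.65
position: [0.4269, -0.1591, 0.1654]
tool_rot: [[0.924, 0.154, 0.35], [0.138, -0.988, 0.07], [0.356, -0.016, -0.934]]
ft_force: [0.0, 0.5, -0.7]
finger_gap: 0.0854
grasp_force: 0.0
```

Request:
send_rows([
  [[0.4,0.1,0.1,1,-2.4,-7.5,1],[0.4,0.1,0.1,1,-2.4,-7.5,1],[0.4,0.2,0.1,1,-2.4,-7.5,1],[0.3,0.2,0,1,-2.4,-7.4,1],[0.3,0.3,0,1,-2.4,-7.4,1],[0.3,0.3,0,1,-2.4,-7.5,1]],
])

```text
time_s: 21.25
position: [0.4528, -0.1597, 0.168]
tool_rot: [[0.579, 0.809, 0.098], [0.811, -0.584, 0.033], [0.084, 0.06, -0.995]]
ft_force: [0.2, 0.1, 0.1]
finger_gap: 0.0855
grasp_force: 0.0
```

Request:
send_rows([
  [[0,0.1,0,0,0,-7.5,1],[0,0.1,0,0,0,-7.5,1],[0,0.1,0,0,0,-7.5,1],[0,0.1,0,0,0,-7.5,1],[0,0.1,0,0,0,-7.5,1],[0,0.1,0,0,0,-7.5,1],[0,0,0,0,0,0,1]],
])

```text
time_s: 21.95
position: [0.4582, -0.1612, 0.1684]
tool_rot: [[-0.16, 0.982, 0.1], [0.987, 0.157, 0.034], [0.018, 0.104, -0.994]]
ft_force: [0.2, 0.6, -0.1]
finger_gap: 0.0854
grasp_force: 0.0
```

Run:
```python
from h import *
st();s=ctrl.observe();print(s["position"],s["tool_rot"])
c=cam("wrist");cv2.imwrite("pics/w2.png",c["px"]);np.save("w2.npy",c["W"])
g=c["px"].astype(int)
m=((g.max(2)-g.min(2)<22)&(g.min(2)>130)).astype(np.uint8)
q=proj(c,(.463,-.162,.03)).round().astype(int);print("exp",q)
n,l,stt,ce=cv2.connectedComponentsWithStats(m)
for i in range(1,n):
    if stt[i,4]>60 and np.hypot(*(ce[i]-q))<120:print(stt[i],ce[i].round(1),onz(c,ce[i],.031).round(3))
ct=cam("top");g=ct["px"].astype(int);q=proj(ct,(.463,-.162,.03)).round().astype(int);print("top",q)
```

```text
t 21.95 box [-154.9   32.1  168.4] lean 6.0 yaw -80.9 j [-0.46  0.13  1.79  0.08  1.14 -0.65] F [ 0.2  0.6 -0.1] gap 0.0854
[ 0.45821485 -0.16123792  0.16838235] [[-0.15995159  0.98208381  0.0996337 ]
 [ 0.98696717  0.15730526  0.03392437]
 [ 0.01764367  0.10376145 -0.99444571]]
exp [271 196]
[ 197   70   69   67 1385] [230.9 102.6] [ 0.411 -0.076  0.031]
[242 179  15  33 413] [248.7 195.9] [ 0.441 -0.165  0.031]
[ 258  180   44   32 1050] [280.2 195.7] [ 0.472 -0.16   0.031]
top [336 234]
```

Run:
```python
from h import *
c=cam("wrist");g=c["px"].astype(int)
m=((g.max(2)-g.min(2)<22)&(g.min(2)>130)).astype(np.uint8)
m[:,:236]=0;m[:,308:]=0;m[:174]=0;m[218:]=0
sub=m[176:216,238:308]
for r in sub[::2]:print("".join(".#"[v] for v in r))
pts=cv2.findNonZero(m);r=cv2.minAreaRect(pts);box=cv2.boxPoints(r)
P=np.array([onz(c,b,.031)[:2] for b in box]);print(P.round(4));print("centre",P.mean(0),"sides",np.linalg.norm(P-np.roll(P,1,0),axis=1))
n,l,s,ce=cv2.connectedComponentsWithStats(m)
e=P[np.argmax(P[:,0])]-P[np.argmin(P[:,0])];print(ce,s)
for a,b in((0,1),(1,2)):
    d=P[b]-P[a];print(np.degrees(np.arctan2(d[1],d[0])),np.linalg.norm(d))
```

```text
......................................................................
......................................................................
...........#.........#................................................
.....############...##...........##############.############..........
.....############...###.......................##.#############........
....##############..############################..#############.......
....##############..##............###.....######..##############......
....##############..############################..##############......
....##############..##........................##.###############......
....##############...############################.##############......
....###############..###....#.#######.#.#.....###.##############......
....###############.############################################......
....##############...############################.#############.......
....##############...############################.#############.......
.....#############...###########################..#############.......
.....#############...##############
[... 194 characters left out ...]
......................................................
......................................................................
[[ 0.4357 -0.1808]
 [ 0.4317 -0.1482]
 [ 0.4899 -0.1407]
 [ 0.4954 -0.1735]]
centre [ 0.46319723 -0.16079971] sides [0.06018779 0.03279286 0.05864524 0.03334677]
[[279.55061545 209.58581373]
 [248.79326923 196.28846154]
 [277.5        179.        ]
 [280.48659004 195.74712644]
 [263.         181.        ]] [[     0      0    560    420 233733]
 [   242    179     15     33    416]
 [   277    179      2      1      2]
 [   258    180     44     32   1044]
 [   261    181      5      1      5]]
96.9167651952013 0.032792856362849614
7.421166655464974 0.05864523727222995
```

The roller stands on its feet: a 60 x 33 mm footprint centred at (0.463, -0.161), shaft at 7.4°. Now I regrasp by the end blocks.

Run:
```python
from h import *
T=tool(7.4,0,90)
plan([((.4632,-.1608,.11),T,1),((.4632,-.1608,.03),T,1),((.4632,-.1608,-.030),T,1)],step=2.5)
```

```text
3 [[-0.05,-0.03,1.96,1.98,-0.37,0.47,1.0],[-0.03,0.03,1.95,1.98,-0.37,0.47,1.0],[-0.02,0.1,1.95,1.98,-0.37,0.48,1.0]]
4 [[0.0,0.0,2.0,0.0,0.0,0.0,1.0],[0.0,0.0,2.0,0.0,0.0,0.0,1.0],[0.0,0.0,2.0,0.0,0.0,0.0,1.0],[0.0,0.0,2.0,0.0,0.0,0.0,1.0]]
3 [[0.0,0.0,2.0,0.0,0.0,0.0,1.0],[0.0,0.0,2.0,0.0,0.0,0.0,1.0],[0.0,0.0,2.0,0.0,0.0,0.0,1.0]]
```

Request:
send_rows([
  [[0,0,2,2,-0.4,0.5,1],[0,0,2,2,-0.4,0.5,1],[0,0.1,2,2,-0.3,0.4,1],[0,0,2,0,0,0,1],[0,0,2,0,0,0,1],[0,0,0,0,0,0,1]],
])

```text
time_s: 22.7
position: [0.4619, -0.1593, 0.0666]
tool_rot: [[-0.13, 0.991, -0.005], [0.991, 0.13, 0.001], [0.002, -0.004, -1.0]]
ft_force: [0.7, -0.1, -0.1]
finger_gap: 0.0856
grasp_force: 0.0
```

Run:
```python
from h import *
st()
c=cam("wrist");g=c["px"].astype(int)
m=((g.max(2)-g.min(2)<22)&(g.min(2)>130)).astype(np.uint8)
q=proj(c,(.4632,-.1608,.031)).round().astype(int);print(q)
n,l,s,ce=cv2.connectedComponentsWithStats(m)
for i in range(1,n):
    if s[i,4]>150 and np.hypot(*(ce[i]-q))<100:print(s[i],ce[i].round(1),onz(c,ce[i],.031).round(4))
plan([((.4632,-.1608,-.030),tool(7.4,0,90),1)],step=2)
```

```text
t 22.7 box [-150.9   33.5   66.6] lean 0.3 yaw -82.5 j [-0.41  0.32  1.82 -0.    1.   -0.54] F [ 0.7 -0.1 -0.1] gap 0.0856
[282 230]
[240 201  22  51 880] [251.  228.9] [ 0.4412 -0.1627  0.031 ]
[ 262  206   64   45 1980] [297.5 226.1] [ 0.4733 -0.1564  0.031 ]
[255 293  48   7 161] [278.2 296.3] [ 0.4671 -0.2152  0.031 ]
[245 301  20  43 564] [252.2 322.1] [ 0.4494 -0.2432  0.031 ]
[289 305  23  42 515] [301.9 325.6] [ 0.4897 -0.2413  0.031 ]
5 [[-0.03,0.01,1.96,-0.03,-0.01,0.02,1.0],[-0.02,0.01,1.96,-0.03,-0.01,0.02,1.0],[-0.03,0.01,1.97,-0.03,-0.01,0.02,1.0],[-0.02,0.01,1.96,-0.03,-0.01,0.03,1.0],[-0.02,0.01,1.97,-0.03,-0.01,0.02,1.0]]
```

Request:
send_rows([
  [[0,0,2,0,0,0,1],[-0.1,0,2,0,0,0,1],[0,0,2,0,0,0,1],[0,0,2,0,0,0,1],[0,0,1.6,0,0,0,1],[0,0,0,0,0,0,1]],
])

```text
time_s: 23.35
position: [0.4629, -0.1608, -0.0277]
tool_rot: [[-0.131, 0.991, -0.002], [0.991, 0.131, 0.0], [0.001, -0.002, -1.0]]
ft_force: [0.3, -0.3, -0.3]
finger_gap: 0.0854
grasp_force: 0.0
```

Request:
send_rows([
  [[0,0,0,0,0,0,0.2],[0,0,0,0,0,0,0.2],[0,0,0,0,0,0,0.2],[0,0,0,0,0,0,0.2],[0,0,0,0,0,0,0.2]],
], force=40)

```text
time_s: 23.85
position: [0.4641, -0.1613, -0.0256]
tool_rot: [[-0.132, 0.991, 0.001], [0.991, 0.132, -0.001], [-0.001, 0.001, -1.0]]
ft_force: [-2.1, 0.6, 7.1]
finger_gap: 0.059
grasp_force: 42.5
```

Gap 59 mm at 42 N, gripped on the end blocks. Lift and carry toward the inker with a quarter turn.

Run:
```python
from h import *
T=tool(7.4,0,90)
e=plan([((.4632,-.1608,.05),T,.2),((.45,-.1,.11),tool(7.4,0,90),.2),((.42,.08,.14),tool(0,0,0),.2)],step=2.5,ang=7)
```

```text
4 [[0.01,-0.02,-1.89,0.02,0.02,0.05,0.2],[0.01,-0.02,-1.89,0.02,0.02,0.05,0.2],[0.02,-0.02,-1.89,0.01,0.02,0.06,0.2],[0.01,-0.02,-1.89,0.02,0.02,0.05,0.2]]
4 [[1.55,-0.13,-1.5,0.0,0.0,0.0,0.2],[1.55,-0.13,-1.5,0.0,0.0,0.0,0.2],[1.55,-0.13,-1.5,0.0,0.0,0.0,0.2],[1.55,-0.13,-1.5,0.0,0.0,0.0,0.2]]
12 [[1.52,-0.05,-0.25,0.0,0.0,-6.88,0.2],[1.52,0.13,-0.25,0.0,0.0,-6.88,0.2],[1.49,0.31,-0.25,0.0,0.0,-6.88,0.2],[1.44,0.48,-0.25,0.0,0.0,-6.88,0.2],[1.37,0.65,-0.25,0.0,0.0,-6.88,0.2],[1.29,0.81,-0.25,0.0,0.0,-6.89,0.2],[1.18,0.96,-0.25,0.0,0.0,-6.88,0.2],[1.05,1.1,-0.25,0.0,0.0,-6.89,0.2],[0.92,1.21,-0.25,0.0,0.0,-6.88,0.2],[0.76,1.32,-0.25,0.0,0.0,-6.89,0.2],[0.6,1.4,-0.25,0.0,0.0,-6.88,0.2],[0.43,1.45,-0.25,0.0,0.0,-6.89,0.2]]
```

Request:
send_rows([
  [[0,0,-0.5,0,0,0,0.2],[0,0,-1,0,0,0,0.2],[0,0,-2,0,0,0,0.2],[0,0,-2,0,0,0,0.2],[0,0,-2,0,0,0,0.2],[0,0,0,0,0,0,0.2]],
])

```text
time_s: 24.45
position: [0.4648, -0.1615, 0.0509]
tool_rot: [[-0.133, 0.991, 0.004], [0.991, 0.133, -0.002], [-0.003, 0.004, -1.0]]
ft_force: [0.0, 0.2, -1.8]
finger_gap: 0.0588
grasp_force: 44.3
```

Request:
send_rows([
  [[1.6,-0.1,-1.5,0,0,0,0.2],[1.6,-0.1,-1.5,0,0,0,0.2],[1.6,-0.1,-1.5,0,0,0,0.2],[1.6,-0.1,-1.5,0,0,0,0.2]],
], force=60)

```text
time_s: 24.85
position: [0.4504, -0.0973, 0.1079]
tool_rot: [[-0.133, 0.991, -0.001], [0.991, 0.133, -0.0], [0.0, -0.001, -1.0]]
ft_force: [1.2, -0.2, -2.6]
finger_gap: 0.0581
grasp_force: 71.9
```

Request:
send_rows([
  [[1.5,0,-0.3,0,0,-6.9,0.2],[1.5,0.1,-0.3,0,0,-6.9,0.2],[1.5,0.3,-0.3,0,0,-6.9,0.2],[1.4,0.5,-0.2,0,0,-6.9,0.2],[1.4,0.6,-0.2,0,0,-6.9,0.2],[1.3,0.8,-0.2,0,0,-6.9,0.2]],
])

```text
time_s: 25.45
position: [0.4348, -0.008, 0.1224]
tool_rot: [[-0.758, 0.652, -0.001], [0.652, 0.758, -0.0], [0.001, -0.001, -1.0]]
ft_force: [0.1, -0.5, -1.6]
finger_gap: 0.0585
grasp_force: 72.0
```

Request:
send_rows([
  [[1.2,1,-0.3,0,0,-6.9,0.2],[1.1,1.1,-0.3,0,0,-6.9,0.2],[0.9,1.2,-0.3,0,0,-6.9,0.2],[0.8,1.3,-0.2,0,0,-6.9,0.2],[0.6,1.4,-0.2,0,0,-6.9,0.2],[0.4,1.4,-0.2,0,0,-6.9,0.2],[0,0,0,0,0,0,0.2]],
])

```text
time_s: 26.15
position: [0.4189, 0.0822, 0.1376]
tool_rot: [[-1.0, -0.011, -0.001], [-0.011, 1.0, -0.0], [0.001, -0.0, -1.0]]
ft_force: [1.2, 0.1, -2.2]
finger_gap: 0.0586
grasp_force: 72.0
```

Run:
```python
from h import *
st();s=ctrl.observe();print(s["position"],s["grasp_force"])
c=cam("wrist");cv2.imwrite("pics/w3.png",c["px"]);np.save("w3.npy",c["W"])
ct=cam("top")
g=c["px"].astype(int)
for n,X in dict(ink=(.443,.237,.008),c1=(.443+.059,.187,.008),c2=(.443-.059,.287,.008)).items():print(n,proj(c,X).round())
m=((g.max(2)-g.min(2)<30)&(g.min(2)>45)&(g.max(2)<110)).astype(np.uint8)
mw=((g.max(2)-g.min(2)<25)&(g.min(2)>135)).astype(np.uint8)
q=proj(c,(.443,.237,.03))
for nm,mm in(("dark",m),("white",mw)):
    n,l,stt,ce=cv2.connectedComponentsWithStats(mm)
    for i in range(1,n):
        if stt[i,4]>80 and np.hypot(*(ce[i]-q))<90:print(nm,stt[i],ce[i].round(1))
```

```text
t 26.15 box [-160.7  278.6  137.6] lean 0.1 yaw 0.6 j [ 0.11  0.09  1.92 -0.    1.14 -1.47] F [ 1.2  0.1 -2.2] gap 0.0586
[0.41894983 0.0821626  0.13756171] 71.99686646461487
ink [427. 219.]
c1 [377. 270.]
c2 [473. 167.]
dark [376 165  61 106 444] [385.1 210.8]
dark [391 189  17  68 522] [399.9 222.9]
dark [418 190  28   7 141] [433.1 193.3]
dark [432 212  12  28  93] [438.7 227.7]
white [382 167  20  89 614] [391.3 211.3]
white [ 408  168   64  102 3058] [437.9 226.4]
white [384 250  20  20  91] [390.2 261.7]
```

Run:
```python
import cv2,numpy as np
g=cv2.imread("pics/w3.png");h=cv2.cvtColor(g,cv2.COLOR_BGR2HSV)
v=h[...,2].astype(int);s=h[...,1].astype(int)
ch=lambda v,s:"-" if s>55 and v>90 else ("#" if v>200 else "+" if v>150 else ":" if v>100 else "." if v>60 else " ")
print("cols 366..486 step1, rows 156..284 step 2")
for r in range(156,284,2):print(r,"".join(ch(v[r,c],s[r,c]) for c in range(366,486)))
```

```text
cols 366..486 step1, rows 156..284 step 2
156 -++--#+####----#-##----###+#+##--#---#+#+----#---#-#-#--+#-#######---###-------------------#----------------------------
158 -+++--#####----##+#---+-#+------#-------+---#+#+##-####+#----#--#---+-###---###-------------------------#---------------
160 --++---+##--+--#####-#-#-----------#--##----###-#######---+#-#-#-----##--#--#-##----------------------------------------
162 --+++--+#+-----#######----###-####--#--#-###-#--##-####-####-+--#+--#+#++-####-----------------------#------------------
164 -++-+-#+-++---###--#+++::++++++++--+------------##-+##-#-##-------------------#-#-#------#-#----------------------------
166 -+--+-#-##--+--##--...::::::::::::::::::::::::::::.:::.................:::::::..:::::++---------------------------------
168 --++-+-+##+-+++----..:::::::::::::::::::::::::::::::::::::::::::::::::::::::::::::::::::::::::::::::::::----------------
170 --++++---++++-#+#+....:::::::+#++:::::::::::::::::::::::::::::::::::::::::::::::::::::::::::::::::::::::+---------------
172 ++-++-----+++-##--....::::.###+###+:::::::::::::::::::
[... 6241 characters left out ...]
++-++++#+#####-#####-#-##---#---#--#-##------------------------------------
274 -+-++--+-+++++++++++++#--+---++++##+++++++#++++#--+++++#####-##--#--#####--#####----------------------------------------
276 :::++--++-+++++++-#++-+-++-+++++++++++++####-+#++++##-#++++#-###-#-######---##----#-#-----------------------------------
278 ..  .:+#-+++++++++++++++#++++-+++++++++#-++###-+##########-##--#########-#--###-#---------------------------------------
280 .....  .:#+++-+++-++-#+++++#++++++++++++++-#++#####--##--#####+--#-###-#-#-##------##-----------------------------------
282   ... ..  :-+++++#++##++#-+++-+++++++#++##++#+###-#-#-#######-##-#-#----###---------------------------------------------
```

Run:
```python
from h import *
c=cam("wrist")
g=c["px"];W=c["W"]
def blob(u,v):
    s=g[v-7:v+8,u-7:u+8].astype(int).min(2);m=s>165;ys,xs=np.nonzero(m);return np.array([u-7+xs.mean(),v-7+ys.mean()]),m.sum()
S={n:blob(*p) for n,p in dict(TL=(396,175),TR=(463,176),BL=(388,265)).items()}
P={n:onz(c,S[n][0],.009)[:2] for n in S};print({n:(S[n][0].round(1).tolist(),int(S[n][1]),P[n].round(4).tolist()) for n in S})
print("centre screws",(P["TR"]+P["BL"])/2,"sides",np.linalg.norm(P["TR"]-P["TL"]),np.linalg.norm(P["BL"]-P["TL"]))
d=P["BL"]-P["TL"];print("yaw x",np.degrees(np.arctan2(d[1],d[0])));d=P["TR"]-P["TL"];print("yaw y",np.degrees(np.arctan2(-d[0],d[1])))
K={n:onz(c,p,z)[:2] for n,p,z in[("TL",(386,166.5),.008),("TR",(470,168.5),.008),("BL",(375.5,269.5),.008)]}
print("centre corners",(K["TR"]+K["BL"])/2,np.linalg.norm(K["TR"]-K["TL"]),np.linalg.norm(K["BL"]-K["TL"]));d=K["BL"]-K["TL"];print("yaw",np.degrees(np.arctan2(d[1],d[0])))
# predicted features for check: cheek tops
```

```text
{'TL': ([397.5, 173.4], 56, [0.3957, 0.1957]), 'TR': ([464.5, 174.7], 41, [0.3938, 0.2755]), 'BL': ([389.3, 264.1], 41, [0.4957, 0.1982])}
centre screws [0.44473767 0.23686069] sides 0.07975992808678205 0.1000430759796261
yaw x 1.426201135372102
yaw y 1.4037192229195532
centre corners [0.44461049 0.23288883] 0.09925406286644986 0.11306347648107216
yaw 0.06525212998903947
```

The larger inker measures consistently: screws on an 80.0 x 100.0 mm rectangle, centre (0.4447, 0.2369), yaw 1.4°. The top view gave (0.443, 0.237). Moving over it.

Run:
```python
from h import *
T=tool(1.4,0,0)
plan([((.4447,.2369,.11),T,.2),((.4447,.2369,.04),T,.2)],step=2)
```

```text
9 [[-0.29,1.73,0.3,0.0,-0.01,-0.13,0.2],[-0.3,1.73,0.3,0.0,-0.01,-0.13,0.2],[-0.3,1.73,0.3,0.0,-0.01,-0.13,0.2],[-0.3,1.73,0.31,0.0,-0.01,-0.13,0.2],[-0.31,1.73,0.3,-0.01,-0.01,-0.13,0.2],[-0.31,1.73,0.31,0.0,0.0,-0.12,0.2],[-0.31,1.73,0.3,-0.01,-0.01,-0.13,0.2],[-0.32,1.73,0.31,0.0,0.0,-0.12,0.2],[-0.32,1.74,0.3,-0.01,-0.01,-0.13,0.2]]
4 [[0.0,0.0,1.75,0.0,0.0,0.0,0.2],[0.0,0.0,1.75,0.0,0.0,0.0,0.2],[0.0,0.0,1.75,0.0,0.0,0.0,0.2],[0.0,0.0,1.75,0.0,0.0,0.0,0.2]]
```

Request:
send_rows([
  [[-0.3,1.7,0.3,0,0,-0.1,0.2],[-0.3,1.7,0.3,0,0,-0.1,0.2],[-0.3,1.7,0.3,0,0,-0.1,0.2],[-0.3,1.7,0.3,0,0,-0.1,0.2],[-0.3,1.7,0.3,0,0,-0.1,0.2],[-0.3,1.7,0.3,0,0,-0.1,0.2],[-0.3,1.8,0.3,0,0,-0.1,0.2],[-0.3,1.8,0.3,0,0,-0.1,0.2],[-0.3,1.8,0.3,0,0,0,0.2],[0,0,0,0,0,0,0.2]],
])

```text
time_s: 27.3
position: [0.4441, 0.2382, 0.1099]
tool_rot: [[-1.0, -0.02, -0.002], [-0.02, 1.0, -0.001], [0.002, -0.001, -1.0]]
ft_force: [0.0, -0.4, -1.7]
finger_gap: 0.0584
grasp_force: 72.0
```

Request:
send_rows([
  [[0,0,1.5,0,0,0,0.2],[0,0,1.5,0,0,0,0.2],[0,0,1.5,0,0,0,0.2],[0,0,0,0,0,0,0.2]],
])

```text
time_s: 27.7
position: [0.4432, 0.2361, 0.064]
tool_rot: [[-1.0, -0.019, -0.004], [-0.019, 1.0, -0.002], [0.004, -0.002, -1.0]]
ft_force: [0.4, -0.9, -1.1]
finger_gap: 0.0586
grasp_force: 71.9
```

Run:
```python
from h import *
st();s=ctrl.observe();p=np.array(s["position"]);print(p)
plan([((.4447,.2369,.036),tool(1.4,0,0),.2)],step=1)
c=cam("wrist");g=c["px"];h=cv2.cvtColor(g,cv2.COLOR_BGR2HSV);v=h[...,2].astype(int);sa=h[...,1].astype(int)
cv2.imwrite("pics/w4.png",g)
for X in [(.4447,.2369,.03),(.4447-.036,.2369+.023,.052),(.4447-.036,.2369-.023,.052),(.4447-.0205,.2369-.023,.052)]:print(X,proj(c,X).round())
ch=lambda v,s:"-" if s>55 and v>90 else ("#" if v>200 else "+" if v>150 else ":" if v>100 else "." if v>60 else " ")
for r in range(170,300,3):print(r,"".join(ch(v[r,k],sa[r,k]) for k in range(220,346)))
```

```text
t 27.7 box [-115.8  427.8   64. ] lean 0.2 yaw 1.1 j [ 0.42  0.35  1.79 -0.    1.01 -1.17] F [ 0.4 -0.9 -1.1] gap 0.0586
[0.44318975 0.23611782 0.06397674]
3 [[-0.05,0.03,0.93,-0.03,-0.07,-0.1,0.2],[-0.06,0.02,0.93,-0.03,-0.07,-0.1,0.2],[-0.05,0.03,0.94,-0.04,-0.08,-0.1,0.2]]
(0.4447, 0.2369, 0.03) [284. 231.]
(0.4087, 0.2599, 0.052) [323. 189.]
(0.4087, 0.2139, 0.052) [247. 187.]
(0.42419999999999997, 0.2139, 0.052) [247. 212.]
170 ::::::::::::::::::::::::::::::::::::::::::::::::::::::::::::::::::::::::::::::::::::::::::::::::::::::::::::::::::::::::::::::
173 ::::::::::::::::::::::::::::::::::::::::::::::::::::::::::::::::::::::::::::::::::::::::::::::::::::::::::::::::::::::::::::::
176 :::::::::::::::::::::::::::.:::::::+::::::::::::::::::::::::::::::::::::::::::::::::::::::::::::::::::::::::::::::::::::::::::
179 ::::::::::::::::..........:++++++++:.........................................:::...........:::::::::::::::::::::::::::::::::::
182 :::::::::::::............:::::::::::.......................................................:::::::::::::::::::::::::::::::::::
185 ::::::::
[... 4396 characters left out ...]
      . .:::..:::::::::::::::::::::::::::::::
287 ::::::::::::::::::::::::::::..:::::::::::::::::::::::::::::::::::::::::::::::::::::::::::::::..:::::::::::::::::::::::::::::::
290 ::::::::::::::::::::::::::::..:::::::::::::::::::::::::::::::::::::::::::::::::::::::::::::::...::::::::::::::::::::::::::::::
293 ::::::::::::::::::::::::::::..::::::::::::::::::::::::::::::::::::::::::::::::::::::::::::::::.:::::::::::::::::::::::::::::::
296 ::::::::::::::::::::::::::::..::::.   .    . .. .                     ...    .............::::..::::::::::::::::::::::::::::::
299 ::::::::::::::::::::::::::::..:::::::::::::::::::::::::::::::::::::::::::::::::::::::::::::::: :::::::::::::::::::::::::::::::
```

The cheek front ends appear at columns 241–327 and row ~187, against 242–328 and 188 predicted, so the alignment is good. Lowering in.

Request:
send_rows([
  [[0,0,1,0,0,-0.3,0.2],[-0.1,0.1,1,0,0,0,0.2],[0,0,1,0,0,0,0.2],[0,0,0.5,0,0,0,0.2],[0,0,0,0,0,0,0.2]],
])

```text
time_s: 28.25
position: [0.4445, 0.2383, 0.0297]
tool_rot: [[-1.0, -0.027, -0.002], [-0.027, 1.0, -0.001], [0.002, -0.001, -1.0]]
ft_force: [-0.8, -0.3, -1.6]
finger_gap: 0.0584
grasp_force: 72.0
```

Request:
send_rows([
  [[0,0,0.5,0,0,0,0.2],[0,0,0.5,0,0,0,0.2],[0,0,0.4,0,0,0,0.2],[0,0,0,0,0,0,0.2]],
])

```text
time_s: 28.65
position: [0.4458, 0.239, 0.0202]
tool_rot: [[-1.0, -0.027, 0.002], [-0.027, 1.0, 0.001], [-0.002, 0.0, -1.0]]
ft_force: [-21.8, -9.5, 53.0]
finger_gap: 0.0585
grasp_force: 78.4
```

It touched the flare on the +x side, so I back up and shift about 2 mm toward -x.

Request:
send_rows([
  [[0,0,-0.5,0,0,0,0.2],[0.2,-0.1,0,0,0,0.2,0.2],[0,0,0,0,0,0.2,0.2]],
])

```text
time_s: 28.95
position: [0.4426, 0.2373, 0.0213]
tool_rot: [[-1.0, -0.019, -0.001], [-0.019, 1.0, -0.0], [0.001, -0.0, -1.0]]
ft_force: [-0.0, -0.6, -1.8]
finger_gap: 0.0583
grasp_force: 72.0
```

Request:
send_rows([
  [[0,0,0.3,0,0,0,0.2],[0,0,0.2,0,0,0,0.2],[0,0,0.2,0,0,0,0.2],[0,0,0,0,0,0,0.2]],
])

```text
time_s: 29.35
position: [0.4427, 0.2374, 0.0141]
tool_rot: [[-1.0, -0.02, -0.002], [-0.02, 1.0, -0.001], [0.002, -0.001, -1.0]]
ft_force: [-0.0, -0.2, -2.5]
finger_gap: 0.0588
grasp_force: 72.0
```

Free, and now below the flare. Continuing down slowly.

Request:
send_rows([
  [[0,0,0.3,0,0,0,0.2],[0,0,0.3,0,0,0,0.2],[0,0,0.3,0,0,0,0.2],[0,0,0.3,0,0,0,0.2],[0,0,0,0,0,0,0.2]],
])

```text
time_s: 29.85
position: [0.4428, 0.2374, 0.0021]
tool_rot: [[-1.0, -0.02, -0.001], [-0.02, 1.0, -0.001], [0.001, -0.001, -1.0]]
ft_force: [-0.6, -0.3, -3.2]
finger_gap: 0.0585
grasp_force: 71.8
```

Request:
send_rows([
  [[0,0,0.1,0,0,0,0.2],[0,0,0.1,0,0,0,0.2],[0,0,0.1,0,0,0,0.2]],
])

```text
time_s: 30.15
position: [0.4428, 0.2375, -0.0004]
tool_rot: [[-1.0, -0.02, -0.001], [-0.02, 1.0, -0.0], [0.001, -0.0, -1.0]]
ft_force: [-3.9, -0.9, 2.0]
finger_gap: 0.0589
grasp_force: 72.3
```

Request:
send_rows([
  [[0,0,0.1,0,0,0,0.2],[0,0,0,0,0,0,0.2]],
])

```text
time_s: 30.35
position: [0.4428, 0.2375, -0.0013]
tool_rot: [[-1.0, -0.02, -0.001], [-0.02, 1.0, -0.0], [0.001, -0.0, -1.0]]
ft_force: [-5.4, -0.4, 2.4]
finger_gap: 0.0588
grasp_force: 72.5
```

Request:
send_rows([
  [[0,0,0,0,0,0,0.5],[0,0,0,0,0,0,0.7],[0,0,0,0,0,0,0.7],[0,0,0,0,0,0,0.7],[0,0,0,0,0,0,0.7]],
])

```text
time_s: 30.85
position: [0.443, 0.2375, -0.0013]
tool_rot: [[-1.0, -0.02, -0.0], [-0.02, 1.0, -0.0], [0.0, -0.0, -1.0]]
ft_force: [-0.5, -0.2, 0.8]
finger_gap: 0.0729
grasp_force: 0.0
```

Request:
send_rows([
  [[0,0,-1,0,0,0,0.7],[0,0,-2,0,0,0,0.7],[0,0,-2,0,0,0,0.7],[0,0,-2,0,0,0,0.7],[0,0,-2,0,0,0,0.7],[0,0,-2,0,0,0,0.7],[0,0,0,0,0,0,-1],[0,0,0,0,0,0,-1],[0,0,0,0,0,0,-1]],
])

```text
time_s: 31.75
position: [0.4426, 0.2373, 0.108]
tool_rot: [[-1.0, -0.02, -0.002], [-0.02, 1.0, -0.001], [0.002, -0.001, -1.0]]
ft_force: [-0.1, 0.1, -0.9]
finger_gap: 0.0292
grasp_force: 0.0
```

Run:
```python
from h import *
st();s=ctrl.observe();print(s["position"])
c=cam("wrist");g=c["px"];h=cv2.cvtColor(g,cv2.COLOR_BGR2HSV);v=h[...,2].astype(int);sa=h[...,1].astype(int)
cv2.imwrite("pics/w5.png",g)
P=np.array([.4440,.2372,0])
for n,X in dict(wheeltop=(0,0,.060),blkL=(0,.023,.055),blkR=(0,-.023,.055),eL=(0,.030,.055),eR=(0,-.03,.055),f=(-.013,.03,.055),b=(.013,.03,.055)).items():print(n,proj(c,P+X).round(1))
ch=lambda v,s:"-" if s>55 and v>90 else ("#" if v>200 else "+" if v>150 else ":" if v>100 else "." if v>60 else " ")
for r in range(180,266,2):print(r,"".join(ch(v[r,k],sa[r,k]) for k in range(232,334)))
```

```text
t 31.75 box [-116.2  429.1  108. ] lean 0.1 yaw 1.1 j [ 0.42  0.29  1.75  0.    1.1  -1.17] F [-0.1  0.1 -0.9] gap 0.0292
[0.44261663 0.23732481 0.10797208]
wheeltop [282.3 224. ]
blkL [312.8 222.3]
blkR [251.8 221.2]
eL [322.  222.4]
eR [242.6 221. ]
f [323. 206.]
b [321.  238.4]
180 :::::::........########:####################################################:#########::::::::::::::::
182 :::::::...... .########+####################################################:#########::::::::::::::::
184 :::::::........########+####################################################:#########::::::::::::::::
186 ::::::::...... ########+####################################################:########+::::::::::::::::
188 ::::::::...... #############################################################:+#######+::::::::::::::::
190 ::::::::...... ++###########################################################:++######+::::::::::::::::
192 ::::::::.......:++######::+:::::::::::::::::::::::::::::::::.............:::::++#####+::::::::::::::::
194 ::::::::::.....::++#####:::...............................:::::..
[... 3082 characters left out ...]
####:::::::::::::::::::::+###::+#######+:::::::++:++::::::
254 .....::...:.......::::::::::::::.###############.::::::::::::::::::::+###::+#######+:::::+##++###:::::
256 ....:::...::......::::::::::##############################.:::::+########::+#######+::::+###++###+::::
258 .....::...::...:::::::::::+##############################################..+#######+:::::###++###:::::
260 ... ........  . :::::::::::################################################+#######+:::::::+:++:::::::
262   . ........::::::::::::::::...::::.::::::.:::::::::..:::::::.::::::::::::::::::::::::::::::::::::::::
264 +-+-+...........   .+++++++++++++++++++++::+:+++++++++++++++++++++++++++++++++++.....::::::::::-----+-
```

Both block tops span columns 243–322 and rows 207–239, exactly where a seated roller projects (242.6–322, 206–238). Now the flick: shut fingertips are lowered onto the wheel top until a light touch.

Request:
send_rows([
  [[0.6,0,1.5,0,0,0,-1],[0,0,1.5,0,0,0,-1],[0,0,1.5,0,0,0,-1],[0,0,1.2,0,0,0,-1],[0,0,0,0,0,0,-1]],
])

```text
time_s: 32.3
position: [0.436, 0.2369, 0.0498]
tool_rot: [[-1.0, -0.02, -0.004], [-0.02, 1.0, -0.002], [0.004, -0.002, -1.0]]
ft_force: [-0.4, -0.0, 0.0]
finger_gap: -0.0001
grasp_force: 0.0
```

Request:
send_rows([
  [[0,0,0.2,0,0,0,-1],[0,0,0.2,0,0,0,-1],[0,0,0.2,0,0,0,-1]],
])

```text
time_s: 32.6
position: [0.4372, 0.2375, 0.046]
tool_rot: [[-1.0, -0.02, 0.0], [-0.02, 1.0, 0.0], [-0.0, 0.0, -1.0]]
ft_force: [-0.1, -0.4, -0.1]
finger_gap: 0.0001
grasp_force: 0.0
```

Request:
send_rows([
  [[0,0,0.2,0,0,0,-1],[0,0,0,0,0,0,-1]],
])

```text
time_s: 32.8
position: [0.4369, 0.2373, 0.0436]
tool_rot: [[-1.0, -0.02, -0.001], [-0.02, 1.0, -0.0], [0.001, -0.0, -1.0]]
ft_force: [0.7, 0.5, -0.2]
finger_gap: -0.0002
grasp_force: 0.0
```

Request:
send_rows([
  [[0,0,0.2,0,0,0,-1],[0,0,0,0,0,0,-1]],
])

```text
time_s: 33.0
position: [0.4369, 0.2373, 0.0415]
tool_rot: [[-1.0, -0.02, -0.001], [-0.02, 1.0, -0.0], [0.001, -0.0, -1.0]]
ft_force: [-0.5, 0.6, -0.1]
finger_gap: -0.0001
grasp_force: 0.0
```

Request:
send_rows([
  [[0,0,0.2,0,0,0,-1],[0,0,0,0,0,0,-1]],
])

```text
time_s: 33.2
position: [0.4369, 0.2373, 0.0394]
tool_rot: [[-1.0, -0.02, -0.001], [-0.02, 1.0, -0.0], [0.001, -0.0, -1.0]]
ft_force: [-0.0, -0.1, -0.3]
finger_gap: 0.0
grasp_force: 0.0
```

Request:
send_rows([
  [[0,0,0.2,0,0,0,-1],[0,0,0,0,0,0,-1]],
])

```text
time_s: 33.4
position: [0.4368, 0.2373, 0.0374]
tool_rot: [[-1.0, -0.02, -0.001], [-0.02, 1.0, -0.0], [0.001, -0.0, -1.0]]
ft_force: [0.6, 0.5, 0.2]
finger_gap: 0.0003
grasp_force: 0.0
```

Request:
send_rows([
  [[0,0,0.2,0,0,0,-1],[0,0,0,0,0,0,-1]],
])

```text
time_s: 33.6
position: [0.4368, 0.2373, 0.0354]
tool_rot: [[-1.0, -0.02, -0.001], [-0.02, 1.0, -0.0], [0.001, -0.0, -1.0]]
ft_force: [0.1, 0.2, -0.5]
finger_gap: 0.0001
grasp_force: 0.0
```

Request:
send_rows([
  [[0,0,0.2,0,0,0,-1],[0,0,0,0,0,0,-1]],
])

```text
time_s: 33.8
position: [0.4369, 0.2373, 0.0334]
tool_rot: [[-1.0, -0.02, -0.001], [-0.02, 1.0, -0.0], [0.001, -0.0, -1.0]]
ft_force: [0.8, -0.5, -0.9]
finger_gap: -0.0003
grasp_force: 0.0
```

Request:
send_rows([
  [[0,0,0.1,0,0,0,-1],[0,0,0,0,0,0,-1]],
])

```text
time_s: 34.0
position: [0.4369, 0.2374, 0.0326]
tool_rot: [[-1.0, -0.02, -0.001], [-0.02, 1.0, -0.0], [0.001, -0.0, -1.0]]
ft_force: [0.2, 0.2, 0.3]
finger_gap: 0.0001
grasp_force: 0.0
```

Request:
send_rows([
  [[0,0,0.1,0,0,0,-1],[0,0,0,0,0,0,-1]],
])

```text
time_s: 34.2
position: [0.4369, 0.2373, 0.0315]
tool_rot: [[-1.0, -0.02, -0.001], [-0.02, 1.0, -0.0], [0.001, -0.0, -1.0]]
ft_force: [0.5, -0.8, 0.5]
finger_gap: 0.0
grasp_force: 0.0
```

Request:
send_rows([
  [[0,0,0.1,0,0,0,-1],[0,0,0,0,0,0,-1]],
])

```text
time_s: 34.4
position: [0.4369, 0.2373, 0.0305]
tool_rot: [[-1.0, -0.02, -0.001], [-0.02, 1.0, -0.0], [0.001, -0.0, -1.0]]
ft_force: [-0.0, 0.1, 1.4]
finger_gap: 0.0003
grasp_force: 0.0
```

Request:
send_rows([
  [[0,0,0.1,0,0,0,-1],[0,0,0,0,0,0,-1]],
])

```text
time_s: 34.6
position: [0.4369, 0.2373, 0.0295]
tool_rot: [[-1.0, -0.02, -0.001], [-0.02, 1.0, -0.0], [0.001, -0.0, -1.0]]
ft_force: [-0.2, 0.6, 0.7]
finger_gap: -0.0001
grasp_force: 0.0
```

Request:
send_rows([
  [[0,0,0.1,0,0,0,-1],[0,0,0,0,0,0,-1]],
])

```text
time_s: 34.8
position: [0.4369, 0.2373, 0.0285]
tool_rot: [[-1.0, -0.02, -0.001], [-0.02, 1.0, -0.0], [0.001, -0.0, -1.0]]
ft_force: [-0.7, 0.1, -0.4]
finger_gap: 0.0
grasp_force: 0.0
```

Request:
send_rows([
  [[0,0,0.1,0,0,0,-1],[0,0,0,0,0,0,-1]],
])

```text
time_s: 35.0
position: [0.4369, 0.2373, 0.0275]
tool_rot: [[-1.0, -0.02, -0.001], [-0.02, 1.0, -0.0], [0.001, -0.0, -1.0]]
ft_force: [0.4, -1.4, 0.1]
finger_gap: -0.0001
grasp_force: 0.0
```

Request:
send_rows([
  [[0,0,0.1,0,0,0,-1],[0,0,0.1,0,0,0,-1],[0,0,0,0,0,0,-1]],
])

```text
time_s: 35.3
position: [0.4369, 0.2373, 0.0255]
tool_rot: [[-1.0, -0.02, -0.001], [-0.02, 1.0, -0.0], [0.001, -0.0, -1.0]]
ft_force: [-0.7, -0.1, -0.5]
finger_gap: 0.0002
grasp_force: 0.0
```

Request:
send_rows([
  [[0,0,0.1,0,0,0,-1],[0,0,0,0,0,0,-1]],
])

```text
time_s: 35.5
position: [0.4369, 0.2373, 0.0245]
tool_rot: [[-1.0, -0.02, -0.001], [-0.02, 1.0, -0.0], [0.001, -0.0, -1.0]]
ft_force: [0.5, 0.3, -0.1]
finger_gap: -0.0004
grasp_force: 0.0
```

Run:
```python
from h import *
c=cam("side");v=c["px"].astype(int).max(2)
for b in(0,10,20,30,40):print(b,proj(c,(.4369,.2373,.0245+b/1000)).round(1))
print("wheel top",proj(c,(.4435,.2373,.060)).round(1),"cheek top near",proj(c,(.4435,.2113,.052)).round(1))
q=proj(c,(.4369,.2373,.055)).round().astype(int)
for r in range(q[1]-22,q[1]+16):print(r,"".join("%4d"%x for x in v[r,q[0]-12:q[0]+13]))
```

```text
0 [238.2 204.2]
10 [238.  201.1]
20 [237.8 197.9]
30 [237.6 194.8]
40 [237.4 191.6]
wheel top [239.8 192.8] cheek top near [241.3 198.9]
173  156 157 161 165 161 119  38  39  28  30  35  36  50  65  68  56  40  33  94 143 137 142 137 140 144
174  160 160 158 171 184 151  40  35  32  35  34  37  50  63  63  55  35  61 114 146 141 137 137 139 139
175  163 167 164 165 177 138  38  27  35  33  32  35  52  69  66  56  36  69 121 143 139 139 137 141 146
176  158 159 164 166 167 132  45  24  30  27  34  33  41  45  47  39  32  67 125 148 141 137 138 146 142
177  165 169 162 169 165 161 116  39  33  35  31  37  35  42  30  30  38  89 147 143 133 132 136 133 136
178  159 161 160 156 165 202 185  51  32  27  29  33  34  29  35  30  34  96 145 137 138 142 142 137 145
179  161 159 162 162 164 182 149  36  30  35  38  38  32  28  31  30  26 105 155 158 174 192 204 190 190
180  165 162 161 167 161 172 126  46  27  32  34  33  42  39  42  36  41 141 208 197 177 175 160 151 151
181  169 166 158 160 157 166 170 126  40  32  34  37  46  41  36  35  55 127 174 170 166 161 156 157 155
182  141 134 140 1
[... 2326 characters left out ...]
65 166 169 165 162 176 188 173 157 140 141 159 175 186 178 167 164 168
205  222 199 172 165 162 165 165 167 163 165 167 168 178 189 185 174 167 172 174 184 186 179 170 159 165
206  140 155 168 168 166 167 166 164 163 164 179 173 177 189 187 182 178 184 185 184 190 174 161 164 164
207  142 148 164 167 169 165 170 164 158 162 170 157 164 184 186 187 186 187 188 186 186 182 172 170 168
208  145 148 148 143 167 164 167 163 158 159 162 148 147 184 186 184 184 184 188 183 186 181 174 174 172
209  142 146 141 126 146 171 173 168 162 163 165 155 165 178 172 173 169 165 173 170 173 172 170 169 171
210  141 139 140 124 139 173 168 171 167 168 169 168 171 167 165 165 165 168 167 172 166 169 167 173 168
```

The tip ends at row 193, which puts it at about the wheel-top height (0.060). A couple more millimetres.

Request:
send_rows([
  [[0,0,0.1,0,0,0,-1],[0,0,0,0,0,0,-1]],
])

```text
time_s: 35.75
position: [0.4375, 0.2375, 0.0242]
tool_rot: [[-1.0, -0.02, 0.001], [-0.02, 1.0, 0.0], [-0.001, 0.0, -1.0]]
ft_force: [-0.2, -0.3, 6.1]
finger_gap: -0.0001
grasp_force: 3.1
```

Request:
send_rows([
  [[0,0,0.1,0,0,0,-1],[0,0,0,0,0,0,-1]],
])

```text
time_s: 35.95
position: [0.4381, 0.2376, 0.024]
tool_rot: [[-1.0, -0.02, 0.002], [-0.02, 1.0, 0.0], [-0.002, 0.0, -1.0]]
ft_force: [-0.8, -3.4, 14.3]
finger_gap: 0.0004
grasp_force: 7.3
```

Request:
send_rows([
  [[0,0,0.1,0,0,0,-1],[0,0,0,0,0,0,-1]],
])

```text
time_s: 36.15
position: [0.4389, 0.2377, 0.0239]
tool_rot: [[-1.0, -0.02, 0.004], [-0.02, 1.0, 0.001], [-0.004, 0.001, -1.0]]
ft_force: [-1.2, -5.7, 23.2]
finger_gap: -0.0001
grasp_force: 11.6
```

Contact at TCP z 0.0243. Ease to a light touch, then sweep along +x and lift off.

Request:
send_rows([
  [[0,0,-0.2,0,0,0,-1],[-0.8,0,0,0,0,0,-1],[-2,0,-0.3,0,0,0,-1],[-2,0,-2,0,0,0,-1],[0,0,-3,0,0,0,-1],[0,0,-3,0,0,0,-1]],
])

```text
time_s: 36.75
position: [0.4853, 0.2381, 0.1069]
tool_rot: [[-1.0, -0.019, -0.002], [-0.019, 1.0, -0.001], [0.002, -0.001, -1.0]]
ft_force: [-0.3, -0.2, -0.3]
finger_gap: 0.0004
grasp_force: 0.0
```

Run:
```python
from h import *
st();print(ctrl.observe()["position"])
a=cam("wrist");b=cam("wrist");d=cam("wrist")
R=[proj(a,(.4435+dx,.2372+dy,.06)) for dx in(-.012,.012) for dy in(-.013,.013)];R=np.array(R);u0,v0=R.min(0).astype(int);u1,v1=R.max(0).astype(int)+1;print(u0,v0,u1,v1)
S=lambda c:c["px"][v0:v1,u0:u1].astype(int).mean(2)
O=lambda c:c["px"][v0:v1,u0-60:u0-30].astype(int).mean(2)
print("wheel diff",abs(S(a)-S(b)).mean(),abs(S(b)-S(d)).mean(),"ref",abs(O(a)-O(b)).mean())
cv2.imwrite("pics/w6.png",d["px"])
```

```text
t 36.75 box [-73.8 424.  106.9] lean 0.1 yaw 1.1 j [ 0.39  0.37  1.64  0.    1.13 -1.2 ] F [-0.3 -0.2 -0.3] gap 0.0004
[0.48530956 0.23805339 0.10687885]
263 148 302 184
wheel diff 64.60802469135803 52.155745489078825 ref 5.922530864197531
```

The wheel is spinning on by itself: frame difference 64 and 52 against 6 for a static reference. Let it run, check the seat and the lid, then hand in.

Request:
send_rows([
  [[0,0,0,0,0,0,-1],[0,0,0,0,0,0,-1],[0,0,0,0,0,0,-1],[0,0,0,0,0,0,-1],[0,0,0,0,0,0,-1]],
])

```text
time_s: 37.4
position: [0.4849, 0.2383, 0.1063]
tool_rot: [[-1.0, -0.02, -0.001], [-0.02, 1.0, -0.001], [0.001, -0.0, -1.0]]
ft_force: [0.7, -0.6, 0.5]
finger_gap: -0.0002
grasp_force: 0.0
```

Run:
```python
from h import *
print("lid",lid(cam("side"))[:2]);c=cam("wrist");g=c["px"];h=cv2.cvtColor(g,cv2.COLOR_BGR2HSV)
P=np.array([.4435,.2372,.055]);k=np.array([proj(c,P+[dx,dy,0]) for dx in(-.013,.013) for dy in(-.03,.03)]).round(1);print(k.tolist())
w=(g.min(2)>170);r=int(proj(c,P)[1]);row=np.nonzero(w[r-3])[0];row=row[(row>k[:,0].min()-15)&(row<k[:,0].max()+15)];print("block row extents",row.min(),row.max())
u=int(proj(c,P+[0,.023,0])[0]);col=np.nonzero(w[:,u])[0];col=col[(col>k[:,1].min()-6)&(col<k[:,1].max()+6)];print("col extents",col.min(),col.max())
print(ctrl.finish_job())
```

```text
lid [(255.0, 0), (238.64705882352942, 3)]
[[240.0, 147.1], [324.7, 148.7], [240.3, 182.8], [323.1, 184.3]]
block row extents 240 323
col extents 142 190
the job is handed in; nothing more can be done
None
```

The job is handed in at 37 s (the judge returned no result): the wide roller sits in the larger inker, its wheel ran on freely after the flick, the lid is shut, and neither the thin roller nor the tin, jar or wax was touched at any point.

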